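Hang the rinsed slide carriers to drain

ROBOT

A 7-joint arm with a two-finger parallel gripper is mounted at the origin on a cart in front of the work surface, level with it; the furniture and walls round the work are solid. World frame = base frame: x ahead of the robot, y to its left, z up, the work surface at z = 0. Lengths are in m, angles in degrees, forces in N, time in s.
With the tool pointing down it reaches from about 0.425 to 0.875 m from the base axis. Payload 4.7 kg.
Tool frame: the origin (TCP) lies midway between the tips of the shut fingers; the grasp point (between the pads) lies 19 mm behind it (env.grip_depth is the distance from the TCP to the grasp point, in m); z points along the fingers, y is the line along which they close (so a half turn about z gives the same grasp; the last joint's range is limited). The gripper opens to 87 mm and grips with 3 to 60 N. Pads are 19 mm wide; open, the fingers measure 117 mm over their backs; the gripper's body (75 mm by 190 mm) begins 51 mm behind the grasp point.
Start: joints at [0.808, 18.392, -4.016, 83.108, 1.295, 78.541, -3.26], TCP at [0.65, -0, 0.223] pointing down, gripper open.
Joint ranges: [-163.93, 163.93], [-17.29, 119.83], [-79.2, 71.16], [3.27, 140.29], [-89.18, 269.18], [5.43, 117.66], [-154.24, 154.24]. Speed limits (degrees/s): [147.25, 147.25, 180, 180, 180, 180, 180].

INTERFACE

Orientations are given as [roll, pitch, yaw] about the fixed x, y, z axes, in that order (R = Rz(yaw) Ry(pitch) Rx(roll)).
In Python, from cell import get_obs, optics, env, nets gives the robot as it stands.
- The arm moves only by the shell command python3 -m creep 'ROWS' [FORCE]. ROWS is JSON, a list of rows, each an object of numbers: "wx", "wy", "wz": the turn, a rotation vector about the tool's x, y, z in degrees; "tx", "ty", "tz": the shift along the tool's x, y, z in mm; "gripper": the opening, from -1 (shut) to 1 (fully open). A call has 1 to 5 rows; each row is the pose to reach, as a shift and turn from the pose commanded when the call began, along the tool's axes at that moment; what a row does not reach only later rows make up. A row lasts 1/12 s, in which the tool goes at most 41.7 mm and 7.16 degrees, less where a joint would pass 70% of its speed; a pose out of reach is approached as far as the arm can. A call with a gripper value outside its range is refused whole. The fingers move at their own pace and stop on an object; FORCE is the grip in N (left out, the last holds). Time passes only in rows, so rows that repeat a pose let the fingers close. It gives the time, the measured TCP pose, the force, the opening and the grip force at its end, in the units of the state.
- get_obs(): the state, without advancing time (a new reading comes with each control period).
- optics.read_camera(name): name is "scene" or "side" or "wrist"; returns (picture, depth): 480x640x3 uint8, red, green, blue; 480x640 float32, m along the optical axis (not along the pixel's ray), 0 where there is no reading.
- optics.camera_info(name): a dict with "fovy" (degrees; the focal length in pixels is half the picture's height over the tangent of half this angle, whatever the lens; pixels are square), "cx", "cy" (the principal point, pixels), "k1" (the pictures are not rectified: a ray, as slopes to the right and down, at radius r is drawn at 1 + k1 r^2 times it, then the intrinsics apply), "R" (3x3) and "t" (3): a world point X has camera coordinates R X + t; the wrist camera has in their place "tool_from_camera" (4x4, takes a point from camera to tool coordinates, whose origin is the TCP and whose axes are the flange's). Camera axes: x right, y down, z forward; pixel columns grow to the right and rows downward; lengths in m; the calibration is good to about 2 mm. A picture is of the moment at which its call begins: read the wrist's pose just before it. camera_info takes no time and is no camera call.
- env.sign_off(): hands the job in; it is judged then, once.
Trained networks look in the newest picture that a camera, given by its name, has taken for a name from the list of things; names that differ only in an ending like _2 or _b are one class to them, and where a whole thing is asked for, a point or a joint stands for the part that bears it (a point fixed in the world has none). Each returns a list of dicts, best first, with "confidence" (0 to 1); they miss things now and then, are a little off and sometimes report something else, mostly with a low value. They report only what shows in the picture. A call takes as long as a camera call.
- nets.look_for(query, camera): "point" ([x, y, z] in m, in world coordinates, good to about 4 mm: the middle of the surface that is visible of it).
- nets.place_of(query, camera): "point" ([x, y, z] in m, in world coordinates, good to about 4 mm: a listed point, or the origin of a listed thing).
The state is a dict: "time_s": time; "qpos": joint angles; "joint_velocities": joint speeds; "effort": joint torques, N m; "tool_pos": TCP position; "tool_rot": TCP orientation; "force": force on the tool from outside, world axes, zero at the start; "wrist_torque": the same for the moment, N m; "grip_width": finger opening in m; "grasp_force": force on a finger pad.
Only numpy, scipy, OpenCV 4.12 (cv2) and the standard library are available. Lean on these libraries where they do the work, as an engineer would, in place of code of your own. Each camera call takes 0.05 s, during which the arm holds its last target. There are 200 camera calls.

TASK

The slide carriers standing on the ribbed mat have just been rinsed and must drain. Lay the two loose steel rods from the mat across the draining stand, each in its own free pair of opposite V-notches, beside whatever rods already lie there, and then drape every slide carrier astride one of the stand's rods, between the two notched supports, so that it hangs upright and free over the drip tray; a rod has room for two carriers side by side. Leave all rods cradled and centred across the stand with everything at rest, and do not knock over the jars of stain.

Things in the scene. Friction and masses are not known exactly. Their poses are not given: they have to be found in the camera images.
- stand: Draining stand, fixed: steel drip tray 250 (x) x 370 (y) mm, 16 mm high, with two upright white notched supports along y at x = -95 and +95 mm, each 10 mm thick, 344 mm long, 110 mm high, with four 90-degree V-notches 28 mm wide, 14 mm deep, opposite each other. Origin: centre of the underside; x points away from the robot (within 0.1 rad), z up.
- pair_0 (a point): Where the middle of a rod's axis lies when cradled in the pair of notches at y = -132 mm of the stand: stand x = 0, 107 mm above the bench (rod top 115 mm). The rod then lies level along the stand's x.
- pair_1 (a point): Where the middle of a rod's axis lies when cradled in the pair of notches at y = -44 mm of the stand: stand x = 0, 107 mm above the bench (rod top 115 mm). The rod then lies level along the stand's x.
- pair_2 (a point): Where the middle of a rod's axis lies when cradled in the pair of notches at y = 44 mm of the stand: stand x = 0, 107 mm above the bench (rod top 115 mm). The rod then lies level along the stand's x.
- pair_3 (a point): Where the middle of a rod's axis lies when cradled in the pair of notches at y = 132 mm of the stand: stand x = 0, 107 mm above the bench (rod top 115 mm). The rod then lies level along the stand's x.
- stand_rod_0: steel rod (tube), 16 mm in diameter and 230 mm long, about 0.15 kg; origin at the middle of its axis, x along the axis. Absent in some starts; when present it already lies in the stand's notches at y = -132 mm (from earlier use), where it is wanted, and can carry carriers.
- stand_rod_1: steel rod (tube), 16 mm in diameter and 230 mm long, about 0.15 kg; origin at the middle of its axis, x along the axis. Absent in some starts; when present it already lies in the stand's notches at y = -44 mm (from earlier use), where it is wanted, and can carry carriers.
- stand_rod_2: steel rod (tube), 16 mm in diameter and 230 mm long, about 0.15 kg; origin at the middle of its axis, x along the axis. Absent in some starts; when present it already lies in the stand's notches at y = 44 mm (from earlier use), where it is wanted, and can carry carriers.
- stand_rod_3: steel rod (tube), 16 mm in diameter and 230 mm long, about 0.15 kg; origin at the middle of its axis, x along the axis. Absent in some starts; when present it already lies in the stand's notches at y = 132 mm (from earlier use), where it is wanted, and can carry carriers.
- bench_rod_0: steel rod (tube), 16 mm in diameter and 230 mm long, about 0.15 kg; origin at the middle of its axis, x along the axis. It starts lying on the mat, its axis 11 mm above the bench.
- bench_rod_1: steel rod (tube), 16 mm in diameter and 230 mm long, about 0.15 kg; origin at the middle of its axis, x along the axis. It starts lying on the mat, its axis 11 mm above the bench.
- carrier_0: Slide carrier, may be absent; starts standing on the mat. Wire saddle, an inverted splayed U: 68 mm wide in x over its steel feet, 60 mm long in y, slides on both sides; 24 mm clear inside under the arch, 48 mm between the feet. Origin: centre of its underside, z up. Inside top of the arch, which rests on a rod lying along y: z = 84 mm. Grey grip on top, 11 (x) x 42 (y) mm, z 96 to 120 mm. About 0.14 kg.
- carrier_1: Slide carrier, may be absent; starts standing on the mat. Wire saddle, an inverted splayed U: 68 mm wide in x over its steel feet, 60 mm long in y, slides on both sides; 24 mm clear inside under the arch, 48 mm between the feet. Origin: centre of its underside, z up. Inside top of the arch, which rests on a rod lying along y: z = 84 mm. Grey grip on top, 11 (x) x 42 (y) mm, z 96 to 120 mm. About 0.14 kg.
- carrier_2: Slide carrier, may be absent; starts standing on the mat. Wire saddle, an inverted splayed U: 68 mm wide in x over its steel feet, 60 mm long in y, slides on both sides; 24 mm clear inside under the arch, 48 mm between the feet. Origin: centre of its underside, z up. Inside top of the arch, which rests on a rod lying along y: z = 84 mm. Grey grip on top, 11 (x) x 42 (y) mm, z 96 to 120 mm. About 0.14 kg.
- carrier_3: Slide carrier, may be absent; starts standing on the mat. Wire saddle, an inverted splayed U: 68 mm wide in x over its steel feet, 60 mm long in y, slides on both sides; 24 mm clear inside under the arch, 48 mm between the feet. Origin: centre of its underside, z up. Inside top of the arch, which rests on a rod lying along y: z = 84 mm. Grey grip on top, 11 (x) x 42 (y) mm, z 96 to 120 mm. About 0.14 kg.
- carrier_4: Slide carrier, may be absent; starts standing on the mat. Wire saddle, an inverted splayed U: 68 mm wide in x over its steel feet, 60 mm long in y, slides on both sides; 24 mm clear inside under the arch, 48 mm between the feet. Origin: centre of its underside, z up. Inside top of the arch, which rests on a rod lying along y: z = 84 mm. Grey grip on top, 11 (x) x 42 (y) mm, z 96 to 120 mm. About 0.14 kg.
- mat: Grey ribbed draining mat lying on the bench, 345 (x) x 330 (y) mm, 3 mm thick, fixed; origin at the centre of its underside. It lies at one side of the bench and the stand at the other; which is which varies.
- jar_orange: Bystander: glass staining jar with orange stain, 75 mm across, 93 mm tall, behind the work; origin at the centre of its underside.
- jar_purple: Bystander: glass staining jar with purple stain, 75 mm across, 93 mm tall, behind the work; origin at the centre of its underside.

How it is judged (in metres and radians):
At the end, for the whole second after the job is handed in: Each rod lies in opposite notches: axis 103-110 mm high, within 0.05 rad of the stand's x, its middle within 15 mm of the stand's in x. Each carrier sits astride a rod: underside 25-35 mm high, within 65 mm (x) and 160 mm (y) of the stand's middle, within 0.2 rad of square and upright. All at rest (z of stand_rod_0 in the frame of stand between 0.103 and 0.11 m and x of stand_rod_0 in the frame of stand between -0.015 and 0.015 m and angle between the x axis of each of stand_rod_0, stand_rod_1, stand_rod_2, stand_rod_3, bench_rod_0, bench_rod_1 and the x axis of stand, either way round below 0.05 rad and linear speed of each of stand_rod_0, stand_rod_1, stand_rod_2, stand_rod_3, bench_rod_0, bench_rod_1 below 0.02 m/s and z of stand_rod_1 in the frame of stand between 0.103 and 0.11 m and x of stand_rod_1 in the frame of stand between -0.015 and 0.015 m and z of stand_rod_2 in the frame of stand between 0.103 and 0.11 m and x of stand_rod_2 in the frame of stand between -0.015 and 0.015 m and z of stand_rod_3 in the frame of stand between 0.103 and 0.11 m and x of stand_rod_3 in the frame of stand between -0.015 and 0.015 m and z of bench_rod_0 in the frame of stand between 0.103 and 0.11 m and x of bench_rod_0 in the frame of stand between -0.015 and 0.015 m and z of bench_rod_1 in the frame of stand between 0.103 and 0.11 m and x of bench_rod_1 in the frame of stand between -0.015 and 0.015 m and z of carrier_0 in the frame of stand between 0.025 and 0.035 m and x of carrier_0 in the frame of stand between -0.065 and 0.065 m and y of carrier_0 in the frame of stand between -0.16 and 0.16 m and angle between the y axis of each of carrier_0, carrier_1, carrier_2, carrier_3, carrier_4 and the x axis of stand, either way round below 0.2 rad and angle between each of carrier_0, carrier_1, carrier_2, carrier_3, carrier_4's own z axis and vertical below 0.2 rad and linear speed of each of carrier_0, carrier_1, carrier_2, carrier_3, carrier_4 below 0.03 m/s and z of carrier_1 in the frame of stand between 0.025 and 0.035 m and x of carrier_1 in the frame of stand between -0.065 and 0.065 m and y of carrier_1 in the frame of stand between -0.16 and 0.16 m and z of carrier_2 in the frame of stand between 0.025 and 0.035 m and x of carrier_2 in the frame of stand between -0.065 and 0.065 m and y of carrier_2 in the frame of stand between -0.16 and 0.16 m and z of carrier_3 in the frame of stand between 0.025 and 0.035 m and x of carrier_3 in the frame of stand between -0.065 and 0.065 m and y of carrier_3 in the frame of stand between -0.16 and 0.16 m and z of carrier_4 in the frame of stand between 0.025 and 0.035 m and x of carrier_4 in the frame of stand between -0.065 and 0.065 m and y of carrier_4 in the frame of stand between -0.16 and 0.16 m); the robot touches nothing.
It fails at once if a jar of stain is knocked over (angle between any of jar_orange, jar_purple's own z axis and vertical above 0.5 rad).
Of stand_rod_0, stand_rod_1, stand_rod_2, stand_rod_3 only 1 to 2 are there at a start; the rules pass over those that are not, and their reading is None.
Of carrier_0, carrier_1, carrier_2, carrier_3, carrier_4 only 4 to 5 are there at a start; the rules pass over those that are not, and their reading is None.
At some moment in a run one of carrier_0, carrier_1, carrier_2, carrier_3, carrier_4 may be knocked a few centimetres aside while the robot is not near it.
It also fails if it takes over 208 s, if anything falls off the work surface, if the arm or the gripper's body presses on something with over 40 N, if the wrist force passes 120 N, or if a joint passes its speed limit or range.

## Working session

There is one attempt and no reset: what is moved stays moved. The work goes in short steps, Python scripts to look and compute and a shell command to move; the robot and the scene stay as the last step left them, time stands still between calls to the robot, and variables do not carry over. Pictures are saved under pics/ and viewed, at most 14 in all, crops included, and the job is handed in when it is done.

```bash
ls; mkdir -p pics; cat > h.py <<'E'
import numpy as np, cv2
from cell import get_obs, optics, env, nets
from scipy.spatial.transform import Rotation as Ro
def tool():
    o=get_obs(); return np.array(o["tool_pos"]),Ro.from_euler('xyz',o["tool_rot"],degrees=True).as_matrix()
def cloud(cam):
    p,R=tool(); im,d=optics.read_camera(cam); c=optics.camera_info(cam)
    f=240/np.tan(np.radians(c["fovy"])/2)
    v,u=np.mgrid[0:480,0:640].astype(np.float32)
    K=np.array([[f,0,c["cx"]],[0,f,c["cy"]],[0,0,1.]])
    s=cv2.undistortPoints(np.stack([u.ravel(),v.ravel()],1)[:,None],K,np.array([c["k1"],0,0,0.]))[:,0]
    P=np.column_stack([s,np.ones(len(s))])*d.ravel()[:,None]
    if "R" in c: X=(P-np.array(c["t"]))@np.array(c["R"])
    else:
        T=np.array(c["tool_from_camera"]); X=(P@T[:3,:3].T+T[:3,3])@R.T+p
    X[d.ravel()==0]=np.nan
    return im,X.reshape(480,640,3)
E
python3 - <<'E'
from h import *
print(get_obs())
for cam in("scene","side"):
    im,X=cloud(cam); cv2.imwrite(f"pics/{cam}0.png",im[:,:,::-1]); np.save(f"{cam}0.npy",X)
    for q in("stand","carrier_0","bench_rod_0","mat","jar_orange","jar_purple","pair_0","pair_3"):
        print(cam,q,[(np.round(r["point"],3).tolist(),round(r["confidence"],2)) for r in nets.place_of(q,cam)])
E
```

```text
pics
{'time_s': 0.0, 'qpos': array([ 0.80753406, 18.43986627, -4.01483743, 83.17287391,  1.29543718,
       78.54127394, -3.26032513]), 'joint_velocities': array([-0.02793868,  0.08394778,  0.08742113, -0.07313653, -0.0435272 ,
        0.05065582,  0.04755013]), 'effort': array([-2.58547143e-04, -4.91284704e+01, -4.03903294e-01, -3.12526345e+01,
       -6.40594075e-02,  4.37659642e-02,  1.61017233e-04]), 'tool_pos': array([ 6.49458900e-01, -5.73613911e-05,  2.21470051e-01]), 'tool_rot': array([-1.79891248e+02,  6.32118265e-03,  9.00012802e+01]), 'force': array([ 0.30390307,  0.11051429, -1.21682133]), 'wrist_torque': array([-0.00119841,  0.00414997, -0.00040429]), 'grasp_force': 0.0, 'grip_width': 0.08704961984742701}
scene stand [([0.521, -0.216, -0.002], 0.86), ([0.748, -0.14, 0.004], 0.34)]
scene carrier_0 [([0.517, 0.097, 0.003], 0.9), ([0.556, 0.204, 0.007], 0.82), ([0.62, 0.155, 0.006], 0.73), ([0.633, 0.259, 0.006], 0.58)]
scene bench_rod_0 [([0.383, 0.196, 0.009], 0.88), ([0.43, 0.217, 0.008], 0.84), ([0.526, -0.344, 0.11], 0.53)]
scene mat [([0.512, 0.209, 0.007], 0.96)]
sce
[... 474 characters left out ...]
, 0.004], 0.91), ([0.511, 0.096, 0.004], 0.64), ([0.632, 0.256, 0.002], 0.58)]
side bench_rod_0 [([0.433, 0.223, 0.008], 0.88), ([0.383, 0.195, 0.009], 0.78), ([0.509, 0.21, 0.003], 0.72)]
side mat [([0.509, 0.209, 0.003], 0.64)]
side jar_orange [([0.756, -0.014, -0.003], 0.62), ([0.43, 0.224, 0.011], 0.21)]
side jar_purple [([0.747, -0.137, 0.002], 0.65)]
side pair_0 [([0.516, -0.084, 0.104], 0.89), ([0.528, -0.347, 0.107], 0.85), ([0.525, -0.256, 0.112], 0.82), ([0.525, -0.171, 0.108], 0.71), ([0.43, 0.225, 0.009], 0.42)]
side pair_3 [([0.516, -0.084, 0.104], 0.89), ([0.528, -0.347, 0.107], 0.85), ([0.525, -0.256, 0.112], 0.82), ([0.525, -0.171, 0.108], 0.71), ([0.43, 0.225, 0.009], 0.42)]
```

View pics/scene0.png

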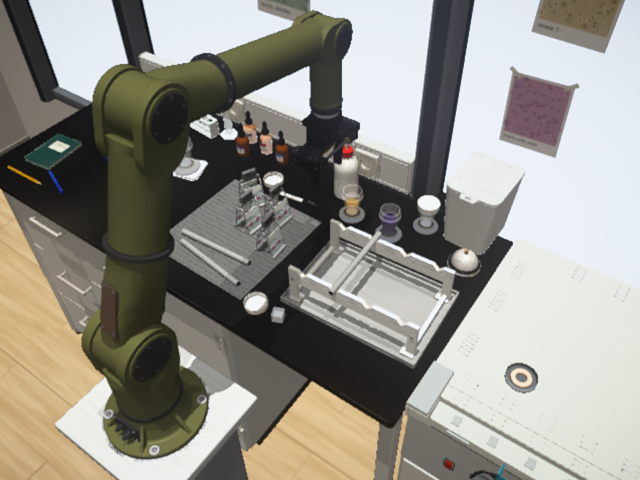

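View pics/side0.png

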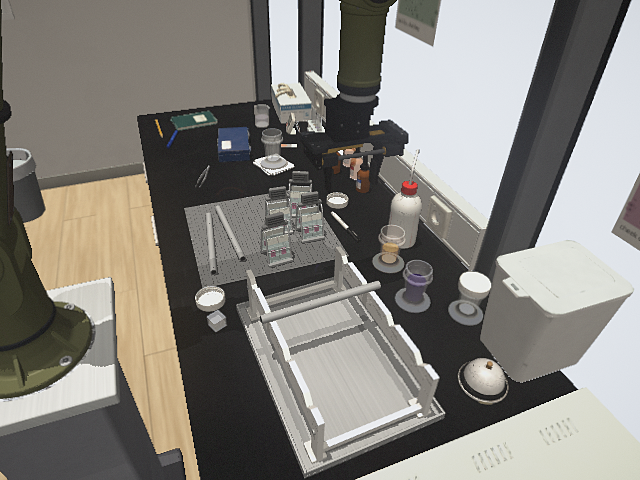

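```bash
cat > plan.py <<'E'
from h import *
# top-down map of cloud heights from both cameras, colored
import sys
def topdown(Xs,ims,name,x0=0.3,x1=0.85,y0=-0.45,y1=0.42,s=900):
    H=int((x1-x0)*s);W=int((y1-y0)*s);m=np.zeros((H,W,3),np.uint8);z=np.full((H,W),-1.)
    for X,im in zip(Xs,ims):
        P=X.reshape(-1,3);C=im.reshape(-1,3);k=np.isfinite(P).all(1)&(P[:,2]<.2)
        P=P[k];C=C[k];o=np.argsort(P[:,2]);P=P[o];C=C[o]
        r=((x1-P[:,0])*s).astype(int);c=((y1-P[:,1])*s).astype(int)
        g=(r>=0)&(r<H)&(c>=0)&(c<W);
        m[r[g],c[g]]=C[g][:,::-1]
    cv2.imwrite(name,m)
E
python3 - <<'E'
from plan import *
Xs=[np.load(f"{c}0.npy") for c in("scene","side")];ims=[cv2.imread(f"pics/{c}0.png")[:,:,::-1] for c in("scene","side")]
topdown(Xs,ims,"pics/td0.png")
P=np.concatenate([X.reshape(-1,3) for X in Xs]);C=np.concatenate([i.reshape(-1,3) for i in ims])
# carrier grips: points 110..125mm over mat side
k=(P[:,2]>.112)&(P[:,2]<.13)&(P[:,1]>.02)&(P[:,0]<.72)&(P[:,0]>.3)
Q=P[k];
im=np.zeros((600,600),np.uint8);im[((Q[:,0]-.25)*1000).astype(int),((Q[:,1])*1000).astype(int).clip(0,599)]=255
im=cv2.morphologyEx(im,cv2.MORPH_CLOSE,np.ones((5,5)))
n,l,st,ce=cv2.connectedComponentsWithStats(im)
for i in range(1,n):
    if st[i,4]>40:
        ys,xs=np.where(l==i);r=cv2.minAreaRect(np.stack([ys,xs],1).astype(np.float32)) 
        print("grip",np.round([r[0][0]/1000+.25,r[0][1]/1000],3),np.round(r[1]),round(r[2],1),st[i,4])
# rods on mat
k=(P[:,2]>.008)&(P[:,2]<.025)&(P[:,0]<.48)&(P[:,1]>.05)&(P[:,0]>.33);Q=P[k]
im=np.zeros((600,600),np.uint8);im[((Q[:,0]-.25)*1000).astype(int),((Q[:,1])*1000).astype(int).clip(0,599)]=255
im=cv2.morphologyEx(im,cv2.MORPH_CLOSE,np.ones((5,5)))
n,l,st,ce=cv2.connectedComponentsWithStats(im)
for i in range(1,n):
    if st[i,4]>200:
        ys,xs=np.where(l==i);r=cv2.minAreaRect(np.stack([ys,xs],1).astype(np.float32))
        print("rod",np.round([r[0][0]/1000+.25,r[0][1]/1000],3),np.round(r[1]),round(r[2],1),st[i,4])
# stand supports
k=(P[:,2]>.10)&(P[:,2]<.125)&(P[:,1]<-.02)&(P[:,0]<.66)&(P[:,0]>.35);Q=P[k]
im=np.zeros((500,600),np.uint8);im[((Q[:,0]-.25)*1000).astype(int),((Q[:,1]+.5)*1000).astype(int)]=255
im=cv2.morphologyEx(im,cv2.MORPH_CLOSE,np.ones((5,5)))
n,l,st,ce=cv2.connectedComponentsWithStats(im)
for i in range(1,n):
    if st[i,4]>40:
        ys,xs=np.where(l==i);r=cv2.minAreaRect(np.stack([ys,xs],1).astype(np.float32))
        print("st",np.round([r[0][0]/1000+.25,r[0][1]/1000-.5],3),np.round(r[1]),round(r[2],1),st[i,4])
E
```

```text
grip [0.452 0.599] [302.   0.] 180.0 303
grip [0.516 0.094] [44. 14.] 3.6 497
grip [0.554 0.199] [16. 43.] 86.4 500
grip [0.619 0.151] [15. 46.] 87.7 490
grip [0.664 0.599] [109.   0.] 180.0 110
grip [0.633 0.254] [18. 45.] 74.1 522
rod [0.381 0.194] [236.  20.] 82.7 3509
rod [0.43  0.218] [ 21. 233.] 4.0 3093
st [ 0.523 -0.175] [234. 174.] 3.6 6987
st [ 0.42  -0.068] [41. 13.] 90.0 426
st [ 0.432 -0.332] [ 17. 124.] 2.4 1421
st [ 0.609 -0.06 ] [15. 39.] 2.2 403
st [ 0.621 -0.301] [17. 82.] 3.6 968
st [ 0.623 -0.367] [15. 37.] 5.4 459
```

View pics/td0.png

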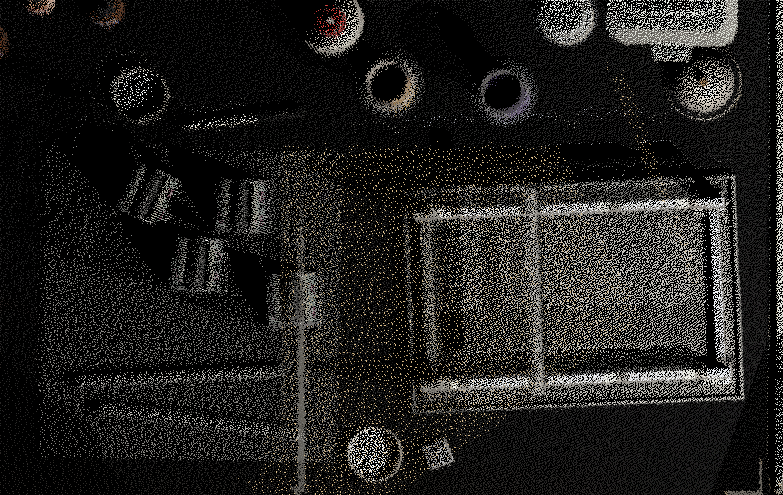

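The scene view shows the mat with four carriers at about (245,190), (247,215), (285,215) and (270,240), and two loose rods at (215,245) and (200,260). One rod already lies in the stand at about (357,262). The side view agrees. In the top-down map the stand rod lies in the notches at y=+44, and the carriers' grips run roughly along world x. Next I fit the stand and rods more precisely.

```bash
python3 - <<'E'
from h import *
def line(Q,ax):
    vx=cv2.fitLine(Q.astype(np.float32)[:,:2],cv2.DIST_HUBER,0,.01,.01).ravel(); 
    d=vx[:2]*np.sign(vx[ax]);return d,vx[2:],
for c in("scene","side"):
    X=np.load(f"{c}0.npy").reshape(-1,3)
    for nm,(x0,x1,y0,y1,z0,z1) in {"supF":(.41,.45,-.40,-.03,.09,.112),"supB":(.595,.64,-.40,-.03,.09,.112),"stRod":(.45,.59,-.19,-.15,.108,.122),
      "rodB":(.41,.45,.1,.33,.013,.03),"rodA":(.355,.41,.06,.33,.013,.03)}.items():
        k=(X[:,0]>x0)&(X[:,0]<x1)&(X[:,1]>y0)&(X[:,1]<y1)&(X[:,2]>z0)&(X[:,2]<z1);Q=X[k]
        if nm=="rodA": Q=Q[Q[:,0]<.41-.0]; Q=Q[Q[:,0]-.381-(.16*(Q[:,1]-.194))<.02]
        d,m=line(Q,0 if nm=="stRod" else 1)
        s=(Q[:,:2]-m)@d;mid=m+d*(np.percentile(s,1)+np.percentile(s,99))/2
        print(c,nm,len(Q),"dir deg",round(np.degrees(np.arctan2(d[1],d[0])),2),"mid",np.round(mid,4),"len",round(np.percentile(s,99)-np.percentile(s,1),3),"z95",round(np.percentile(Q[:,2],95),4))
E
```

```text
scene supF 1120 dir deg 92.41 mid [ 0.4252 -0.2217] len 0.34 z95 0.111
scene supB 988 dir deg 92.33 mid [ 0.6148 -0.2131] len 0.339 z95 0.111
scene stRod 271 dir deg 2.21 mid [ 0.5197 -0.1741] len 0.137 z95 0.1166
scene rodB 310 dir deg 93.08 mid [0.4306 0.2166] len 0.223 z95 0.0216
scene rodA 326 dir deg 82.69 mid [0.3802 0.1935] len 0.226 z95 0.0214
side supF 1529 dir deg 92.22 mid [ 0.4273 -0.2237] len 0.338 z95 0.1114
side supB 1651 dir deg 92.5 mid [ 0.6143 -0.2149] len 0.339 z95 0.1114
side stRod 566 dir deg 2.38 mid [ 0.52  -0.177] len 0.137 z95 0.1163
side rodB 335 dir deg 93.14 mid [0.4316 0.2157] len 0.224 z95 0.0202
side rodA 377 dir deg 82.53 mid [0.3824 0.1922] len 0.226 z95 0.0202
```

```bash
python3 -m creep '[{"tx":40,"ty":-40,"gripper":-0.2},{"tx":80,"ty":-80,"gripper":-0.2},{"tx":108,"ty":-109,"wz":-3.1,"gripper":-0.2},{"tx":108,"ty":-109,"wz":-3.1,"gripper":-0.2}]' 20; python3 -m creep '[{"tx":29,"ty":-29},{"tx":58,"ty":-57},{"tx":87,"ty":-86},{"tx":102,"ty":-114,"tz":20},{"tx":102,"ty":-114,"tz":20}]'; python3 - <<'E'
from h import *
o=get_obs();print(o["tool_pos"],o["tool_rot"],o["grip_width"],o["qpos"])
im,X=cloud("wrist");cv2.imwrite("pics/w1.png",im[:,:,::-1]);np.save("w1.npy",X)
E
```

```text
[ 6.50017699e-01 -4.19915958e-05  2.22606529e-01] [1.79994874e+02 2.23301251e-03 9.00000774e+01] 0.08687784003311012 [ 0.80958533 18.39079952 -4.01650626 83.10673079  1.29456026 78.54245469
 -3.25941332]validation failed for argument at $[0]...
validation failed for argument at $[0]...
```

View pics/w1.png

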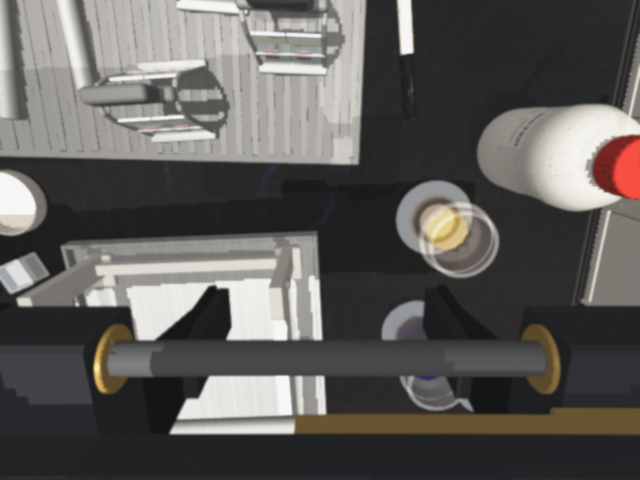

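The moves were refused, so the arm is still at the start. The wrist view shows the stand at the lower left and the mat at the top. I'll try again with all keys in every row.

```bash
python3 -m creep '[{"wx":0,"wy":0,"wz":0,"tx":40,"ty":-40,"tz":0,"gripper":-0.2},{"wx":0,"wy":0,"wz":0,"tx":80,"ty":-80,"tz":0,"gripper":-0.2},{"wx":0,"wy":0,"wz":-3,"tx":108,"ty":-109,"tz":0,"gripper":-0.2},{"wx":0,"wy":0,"wz":-3,"tx":108,"ty":-109,"tz":0,"gripper":-0.2}]' 20
```

```text
time_s: 1.28
tool_pos: [0.5383, 0.1113, 0.2226]
tool_rot: [-180.0, -0.1, 93.3]
force: [0.6, 1.1, 0.5]
grip_width: 0.0681
grasp_force: 0.0
```

```bash
cat > go.py <<'E'
# usage: go.py x y z yaw [x y z yaw ...]: shift/turn for each leg, first from the measured pose, then from the previous target
import sys
from h import *
o=get_obs();p=np.array(o["tool_pos"]);yaw=o["tool_rot"][2]
a=[float(v) for v in sys.argv[1:]]
for i in range(0,len(a),4):
    t=np.array(a[i:i+3]);th=np.radians(yaw);d=(t-p)*1000
    print("tx %.1f ty %.1f tz %.1f wz %.1f"%(d[0]*np.cos(th)+d[1]*np.sin(th),d[0]*np.sin(th)-d[1]*np.cos(th),-d[2],-((a[i+3]-yaw+180)%360-180)))
    p,yaw=t,a[i+3]
E
python3 -m creep '[{"wx":0,"wy":0,"wz":0,"tx":38,"ty":-35,"tz":15,"gripper":-0.2},{"wx":0,"wy":0,"wz":0,"tx":76,"ty":-70,"tz":30,"gripper":-0.2},{"wx":0,"wy":0,"wz":0,"tx":113,"ty":-104,"tz":45,"gripper":-0.2},{"wx":0,"wy":0,"wz":0,"tx":113,"ty":-104,"tz":45,"gripper":-0.2},{"wx":0,"wy":0,"wz":0,"tx":113,"ty":-104,"tz":45,"gripper":-0.2}]' 20;  python3 - <<'E'
from h import *
im,X=cloud("wrist");cv2.imwrite("pics/w2.png",im[:,:,::-1])
X=X.reshape(-1,3)
k=(X[:,0]>.41)&(X[:,0]<.455)&(X[:,1]>.08)&(X[:,1]<.35)&(X[:,2]>.013)&(X[:,2]<.03);Q=X[k]
v=cv2.fitLine(Q.astype(np.float32)[:,:2],cv2.DIST_HUBER,0,.01,.01).ravel();print(len(Q),v,np.degrees(np.arctan2(v[1],v[0])),Q.min(0),Q.max(0))
E
python3 go.py .431 .216 .05 93
```

```text
time_s: 1.7
tool_pos: [0.4248, 0.2208, 0.1759]
tool_rot: [-179.7, -0.0, 93.6]
force: [-1.1, 0.4, -0.7]
grip_width: 0.0381
grasp_force: 0.0
4800 [ 0.05405063 -0.9985382   0.43214273  0.2346889 ] -86.90161 [0.41934953 0.10895523 0.0130015 ] [0.44624177 0.33657048 0.02165407]
tx -2.3 ty 2.8 tz 126.9 wz 0.4
```

View pics/w2.png

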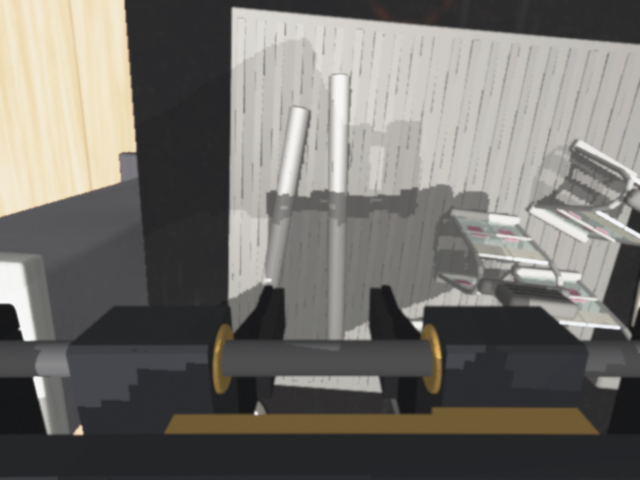

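The wrist view shows rod B upright at column 338, centred between the fingers, and rod A to its left at column 285. I'll descend and grip.

```bash
python3 -m creep '[{"wx":0,"wy":0,"wz":0,"tx":0,"ty":1,"tz":40,"gripper":-0.2},{"wx":0,"wy":0,"wz":0,"tx":0,"ty":1,"tz":80,"gripper":-0.2},{"wx":0,"wy":0,"wz":0,"tx":0,"ty":1,"tz":120,"gripper":-0.2},{"wx":0,"wy":0,"wz":0,"tx":0,"ty":1,"tz":130,"gripper":-0.2},{"wx":0,"wy":0,"wz":0,"tx":0,"ty":1,"tz":130,"gripper":-0.2}]' 20;python3 -m creep '[{"wx":0,"wy":0,"wz":0,"tx":0,"ty":0,"tz":0,"gripper":-0.2},{"wx":0,"wy":0,"wz":0,"tx":0,"ty":0,"tz":0,"gripper":-0.2}]'; python3 go.py .432 .217 .006 93
```

```text
time_s: 2.17
tool_pos: [0.4306, 0.2134, 0.045]
tool_rot: [-179.7, 0.1, 92.9]
force: [-0.8, 0.4, 1.0]
grip_width: 0.0347
grasp_force: 0.0
time_s: 2.33
tool_pos: [0.4346, 0.2162, 0.0501]
tool_rot: [179.8, -0.1, 93.0]
force: [1.4, 0.7, 1.1]
grip_width: 0.0346
grasp_force: 0.0
tx 1.0 ty -2.5 tz 44.1 wz -0.0
```

```bash
python3 -m creep '[{"wx":0,"wy":0,"wz":0,"tx":1,"ty":-1,"tz":20,"gripper":-0.2},{"wx":0,"wy":0,"wz":0,"tx":1,"ty":-1,"tz":35,"gripper":-0.2},{"wx":0,"wy":0,"wz":0,"tx":1,"ty":-1,"tz":41,"gripper":-0.2},{"wx":0,"wy":0,"wz":0,"tx":1,"ty":-1,"tz":41,"gripper":-0.2},{"wx":0,"wy":0,"wz":0,"tx":1,"ty":-1,"tz":41,"gripper":-0.2}]' 30;python3 -m creep '[{"wx":0,"wy":0,"wz":0,"tx":0,"ty":0,"tz":0,"gripper":-0.9},{"wx":0,"wy":0,"wz":0,"tx":0,"ty":0,"tz":0,"gripper":-0.9},{"wx":0,"wy":0,"wz":0,"tx":0,"ty":0,"tz":0,"gripper":-0.9},{"wx":0,"wy":0,"wz":0,"tx":0,"ty":0,"tz":0,"gripper":-0.9},{"wx":0,"wy":0,"wz":0,"tx":0,"ty":0,"tz":0,"gripper":-0.9}]' 30
```

```text
time_s: 2.75
tool_pos: [0.4323, 0.2168, 0.008]
tool_rot: [179.9, -0.0, 93.0]
force: [0.0, -0.2, 0.1]
grip_width: 0.0351
grasp_force: 0.0
time_s: 3.17
tool_pos: [0.4318, 0.2166, 0.0072]
tool_rot: [179.9, -0.0, 93.0]
force: [1.0, -0.5, 2.2]
grip_width: 0.015
grasp_force: 30.0
```

```bash
python3 -m creep '[{"wx":0,"wy":0,"wz":0,"tx":0,"ty":0,"tz":-25,"gripper":-0.9},{"wx":0,"wy":0,"wz":0,"tx":0,"ty":0,"tz":-65,"gripper":-0.9},{"wx":0,"wy":0,"wz":0,"tx":0,"ty":0,"tz":-105,"gripper":-0.9},{"wx":0,"wy":0,"wz":0,"tx":0,"ty":0,"tz":-145,"gripper":-0.9},{"wx":0,"wy":0,"wz":0,"tx":0,"ty":0,"tz":-180,"gripper":-0.9}]' 30;python3 -m creep '[{"wx":0,"wy":0,"wz":0,"tx":0,"ty":0,"tz":0,"gripper":-0.9},{"wx":0,"wy":0,"wz":0,"tx":0,"ty":0,"tz":0,"gripper":-0.9}]'; python3 go.py .47 .05 .19 63 .5 -.12 .19 33 .523 -.27 .19 2.35 .526 -.35 .19 2.35
```

```text
time_s: 3.58
tool_pos: [0.431, 0.2164, 0.1889]
tool_rot: [180.0, -0.0, 93.0]
force: [0.6, -0.7, -0.6]
grip_width: 0.0148
grasp_force: 30.0
time_s: 3.75
tool_pos: [0.4323, 0.217, 0.1885]
tool_rot: [179.8, -0.1, 93.0]
force: [-0.1, -0.3, -3.1]
grip_width: 0.0147
grasp_force: 30.0
tx -168.7 ty 28.9 tz -1.5 wz 30.0
tx -137.9 ty 103.9 tz -0.0 wz 30.0
tx -62.4 ty 138.3 tz -0.0 wz 30.7
tx -0.3 ty 80.1 tz -0.0 wz -0.0
```

```bash
python3 -m creep '[{"wx":0,"wy":0,"wz":6,"tx":-34,"ty":6,"tz":0,"gripper":-0.9},{"wx":0,"wy":0,"wz":12,"tx":-68,"ty":12,"tz":0,"gripper":-0.9},{"wx":0,"wy":0,"wz":18,"tx":-101,"ty":17,"tz":0,"gripper":-0.9},{"wx":0,"wy":0,"wz":24,"tx":-135,"ty":23,"tz":0,"gripper":-0.9},{"wx":0,"wy":0,"wz":30,"tx":-169,"ty":29,"tz":0,"gripper":-0.9}]' 30;python3 -m creep '[{"wx":0,"wy":0,"wz":6,"tx":-28,"ty":21,"tz":0,"gripper":-0.9},{"wx":0,"wy":0,"wz":12,"tx":-55,"ty":42,"tz":0,"gripper":-0.9},{"wx":0,"wy":0,"wz":18,"tx":-83,"ty":62,"tz":0,"gripper":-0.9},{"wx":0,"wy":0,"wz":24,"tx":-110,"ty":83,"tz":0,"gripper":-0.9},{"wx":0,"wy":0,"wz":30,"tx":-138,"ty":104,"tz":0,"gripper":-0.9}]'
python3 -m creep '[{"wx":0,"wy":0,"wz":6,"tx":-12,"ty":28,"tz":0,"gripper":-0.9},{"wx":0,"wy":0,"wz":12,"tx":-25,"ty":55,"tz":0,"gripper":-0.9},{"wx":0,"wy":0,"wz":18,"tx":-37,"ty":83,"tz":0,"gripper":-0.9},{"wx":0,"wy":0,"wz":24,"tx":-50,"ty":111,"tz":0,"gripper":-0.9},{"wx":0,"wy":0,"wz":30.6,"tx":-62,"ty":138,"tz":0,"gripper":-0.9}]'
python3 -m creep '[{"wx":0,"wy":0,"wz":0,"tx":0,"ty":0,"tz":0,"gripper":-0.9},{"wx":0,"wy":0,"wz":0,"tx":0,"ty":0,"tz":0,"gripper":-0.9},{"wx":0,"wy":0,"wz":0,"tx":0,"ty":0,"tz":0,"gripper":-0.9}]'
python3 - <<'E'
from h import *
im,X=cloud("wrist");cv2.imwrite("pics/w3.png",im[:,:,::-1]);np.save("w3.npy",X)
E
python3 go.py .526 -.35 .15 2.35
```

```text
time_s: 4.17
tool_pos: [0.4674, 0.0474, 0.1841]
tool_rot: [-179.8, 0.1, 62.7]
force: [0.4, 0.5, -1.5]
grip_width: 0.0151
grasp_force: 30.0
time_s: 4.58
tool_pos: [0.4975, -0.1222, 0.1839]
tool_rot: [-179.8, 0.2, 32.7]
force: [0.7, 0.6, -2.0]
grip_width: 0.015
grasp_force: 30.0
time_s: 5.0
tool_pos: [0.5206, -0.2716, 0.1836]
tool_rot: [-179.9, 0.3, 2.1]
force: [0.4, -0.5, -2.6]
grip_width: 0.0151
grasp_force: 30.0
time_s: 5.25
tool_pos: [0.5212, -0.2693, 0.1842]
tool_rot: [-179.9, 0.2, 2.5]
force: [0.4, 0.6, -0.7]
grip_width: 0.015
grasp_force: 30.0
tx 0.8 ty 81.4 tz 34.8 wz 0.2
```

View pics/w3.png

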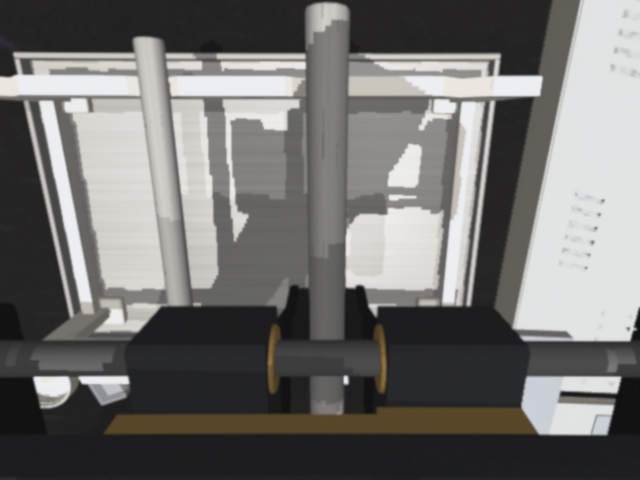

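The rod is held straight at column 327, the stand rod lies at column 160 and the back support is along row 85. I'll measure these lines from the wrist depth.

```bash
python3 - <<'E'
from h import *
X=np.load("w3.npy").reshape(-1,3)
def fit(nm,b,z0,z1):
    x0,x1,y0,y1=b;k=(X[:,0]>x0)&(X[:,0]<x1)&(X[:,1]>y0)&(X[:,1]<y1)&(X[:,2]>z0)&(X[:,2]<z1);Q=X[k]
    v=cv2.fitLine(Q.astype(np.float32)[:,:2],cv2.DIST_HUBER,0,.01,.01).ravel()
    a=np.degrees(np.arctan2(v[1],v[0]));print(nm,len(Q),round(a,2),np.round(v[2:],4),"x",np.round(np.percentile(Q[:,0],[.5,99.5]),4),"y",np.round(np.percentile(Q[:,1],[.5,99.5]),4),"z95",round(np.percentile(Q[:,2],95),4))
fit("held",(.55,.7,-.30,-.24),.18,.205)
fit("stRod",(.5,.61,-.195,-.155),.107,.125)
fit("supB",(.595,.64,-.40,-.03),.09,.113)
k=(X[:,0]>.605)&(X[:,0]<.63)&(X[:,2]>.09)&(X[:,2]<.113);Q=X[k]
for y in np.arange(-.40,-.04,.008):
    s=Q[abs(Q[:,1]-y)<.004]; print(round(y,3),len(s),np.round(s[:,2].max(),4) if len(s) else None,end=" | ")
E
```

```text
held 10365 2.45 [ 0.5992 -0.2651] x [0.5506 0.6401] y [-0.2741 -0.2562] z95 0.1965
stRod 5022 2.34 [ 0.5589 -0.1714] x [0.5007 0.6095] y [-0.1792 -0.1614] z95 0.1159
supB 10770 -87.74 [ 0.6187 -0.2275] x [0.5978 0.6379] y [-0.3813 -0.076 ] z95 0.1117
-0.4 0 None | -0.392 0 None | -0.384 106 0.1116 | -0.376 299 0.1125 | -0.368 297 0.1123 | -0.36 321 0.1126 | -0.352 380 0.111 | -0.344 288 0.1038 | -0.336 204 0.1082 | -0.328 269 0.112 | -0.32 308 0.112 | -0.312 295 0.1123 | -0.304 298 0.1127 | -0.296 298 0.1121 | -0.288 298 0.1119 | -0.28 297 0.1125 | -0.272 12 0.1115 | -0.264 0 None | -0.256 0 None | -0.248 283 0.1089 | -0.24 309 0.1123 | -0.232 315 0.1119 | -0.224 309 0.1121 | -0.216 310 0.1123 | -0.208 318 0.1124 | -0.2 312 0.1121 | -0.192 311 0.1121 | -0.184 298 0.1124 | -0.176 573 0.113 | -0.168 30 0.113 | -0.16 147 0.113 | -0.152 348 0.112 | -0.144 322 0.1128 | -0.136 315 0.1122 | -0.128 321 0.1121 | -0.12 314 0.112 | -0.112 304 0.1121 | -0.104 308 0.1119 | -0.096 277 0.1126 | -0.088 83 0.1096 | -0.08 216 0.1029 | -0.072 52 0.1016 | -0.064 0 None | -0.056 0 None | -0.048 0 None | -0.04 0 None |
```

```bash
python3 -m creep '[{"wx":0,"wy":0,"wz":0,"tx":0,"ty":27,"tz":0,"gripper":-0.9},{"wx":0,"wy":0,"wz":0,"tx":1,"ty":54,"tz":10,"gripper":-0.9},{"wx":0,"wy":0,"wz":0,"tx":2,"ty":80.5,"tz":25,"gripper":-0.9},{"wx":0,"wy":0,"wz":0,"tx":2,"ty":80.5,"tz":45,"gripper":-0.9},{"wx":0,"wy":0,"wz":0,"tx":2,"ty":80.5,"tz":60,"gripper":-0.9}]' 30;python3 -m creep '[{"wx":0,"wy":0,"wz":0,"tx":0,"ty":0,"tz":0,"gripper":-0.9},{"wx":0,"wy":0,"wz":0,"tx":0,"ty":0,"tz":0,"gripper":-0.9},{"wx":0,"wy":0,"wz":0,"tx":0,"ty":0,"tz":4,"gripper":-0.9},{"wx":0,"wy":0,"wz":0,"tx":0,"ty":0,"tz":8,"gripper":-0.9},{"wx":0,"wy":0,"wz":0,"tx":0,"ty":0,"tz":12,"gripper":-0.9}]'
python3 -m creep '[{"wx":0,"wy":0,"wz":0,"tx":0,"ty":0,"tz":2,"gripper":-0.9},{"wx":0,"wy":0,"wz":0,"tx":0,"ty":0,"tz":4,"gripper":-0.9},{"wx":0,"wy":0,"wz":0,"tx":0,"ty":0,"tz":6,"gripper":-0.9},{"wx":0,"wy":0,"wz":0,"tx":0,"ty":0,"tz":6,"gripper":-0.9},{"wx":0,"wy":0,"wz":0,"tx":0,"ty":0,"tz":6,"gripper":-0.9}]'
```

```text
time_s: 5.72
tool_pos: [0.5267, -0.3511, 0.1247]
tool_rot: [-180.0, 0.1, 2.4]
force: [-1.2, 0.6, -1.2]
grip_width: 0.0153
grasp_force: 30.0
time_s: 6.13
tool_pos: [0.5284, -0.3507, 0.1156]
tool_rot: [179.9, -0.1, 2.5]
force: [-0.1, 0.1, -2.1]
grip_width: 0.0148
grasp_force: 30.0
time_s: 6.55
tool_pos: [0.5275, -0.3509, 0.1085]
tool_rot: [-180.0, 0.0, 2.4]
force: [0.4, 0.4, -0.5]
grip_width: 0.0152
grasp_force: 30.0
```

```bash
python3 -m creep '[{"wx":0,"wy":0,"wz":0,"tx":0,"ty":0,"tz":1,"gripper":-0.9},{"wx":0,"wy":0,"wz":0,"tx":0,"ty":0,"tz":2.5,"gripper":-0.9},{"wx":0,"wy":0,"wz":0,"tx":0,"ty":0,"tz":4,"gripper":-0.9},{"wx":0,"wy":0,"wz":0,"tx":0,"ty":0,"tz":4,"gripper":-0.9},{"wx":0,"wy":0,"wz":0,"tx":0,"ty":0,"tz":4,"gripper":-0.9}]'; python3 -m creep '[{"wx":0,"wy":0,"wz":0,"tx":0,"ty":0,"tz":1,"gripper":-0.9},{"wx":0,"wy":0,"wz":0,"tx":0,"ty":0,"tz":2,"gripper":-0.9},{"wx":0,"wy":0,"wz":0,"tx":0,"ty":0,"tz":2,"gripper":-0.9}]'
```

```text
time_s: 6.97
tool_pos: [0.528, -0.3503, 0.1059]
tool_rot: [-180.0, -0.1, 2.4]
force: [-2.3, 2.4, 4.6]
grip_width: 0.0154
grasp_force: 30.0
time_s: 7.22
tool_pos: [0.5282, -0.3501, 0.1054]
tool_rot: [-179.9, -0.1, 2.4]
force: [-4.7, 5.2, 12.6]
grip_width: 0.0151
grasp_force: 30.0
```

```bash
python3 -m creep '[{"wx":0,"wy":0,"wz":0,"tx":0,"ty":0,"tz":-1,"gripper":-0.5},{"wx":0,"wy":0,"wz":0,"tx":0,"ty":0,"tz":-1,"gripper":-0.3},{"wx":0,"wy":0,"wz":0,"tx":0,"ty":0,"tz":-1,"gripper":-0.2},{"wx":0,"wy":0,"wz":0,"tx":0,"ty":0,"tz":-1,"gripper":-0.2}]'; python3 -m creep '[{"wx":0,"wy":0,"wz":0,"tx":0,"ty":0,"tz":-10,"gripper":-0.2},{"wx":0,"wy":0,"wz":0,"tx":0,"ty":0,"tz":-30,"gripper":-0.2},{"wx":0,"wy":0,"wz":0,"tx":0,"ty":0,"tz":-70,"gripper":-0.2},{"wx":0,"wy":0,"wz":0,"tx":0,"ty":0,"tz":-100,"gripper":-0.2},{"wx":0,"wy":0,"wz":0,"tx":0,"ty":0,"tz":-100,"gripper":-0.2}]'; python3 - <<'E'
from h import *
im,X=cloud("wrist");X=X.reshape(-1,3)
k=(X[:,0]>.5)&(X[:,0]<.66)&(X[:,1]>-.37)&(X[:,1]<-.325)&(X[:,2]>.108)&(X[:,2]<.15);Q=X[k]
v=cv2.fitLine(Q.astype(np.float32)[:,:2],cv2.DIST_HUBER,0,.01,.01).ravel()
print(len(Q),np.degrees(np.arctan2(v[1],v[0])),v,np.percentile(Q,[.5,50,95,99.5],axis=0))
E
python3 go.py .49 -.15 .2 33 .45 .03 .2 63 .40 .19 .2 82.6
```

```text
time_s: 7.55
tool_pos: [0.5275, -0.3512, 0.1034]
tool_rot: [180.0, -0.0, 2.4]
force: [0.1, -0.2, -0.0]
grip_width: 0.0315
grasp_force: 0.0
time_s: 7.97
tool_pos: [0.5308, -0.3535, 0.212]
tool_rot: [179.6, -0.6, 2.4]
force: [0.9, -1.0, 1.4]
grip_width: 0.0349
grasp_force: 0.0
5813 2.7235944 [ 0.9988704   0.04751779  0.582112   -0.34452084] [[ 0.50099432 -0.36893122  0.10807209]
 [ 0.59032258 -0.34492778  0.1139083 ]
 [ 0.64049079 -0.33592093  0.11590507]
 [ 0.64657632 -0.32584078  0.11669782]]
tx -31.2 ty -204.2 tz 8.8 wz -30.6
tx 64.5 ty -172.7 tz -0.0 wz -30.0
tx 119.9 ty -117.2 tz -0.0 wz -19.6
```

Rod B is cradled, with its top at 116 mm and the line at about 2.5°. Next is rod A.

```bash
python3 -m creep '[{"wx":0,"wy":0,"wz":-6,"tx":-6,"ty":-41,"tz":2,"gripper":0},{"wx":0,"wy":0,"wz":-12,"tx":-12,"ty":-81,"tz":4,"gripper":0},{"wx":0,"wy":0,"wz":-18,"tx":-18,"ty":-122,"tz":6,"gripper":0},{"wx":0,"wy":0,"wz":-24,"tx":-25,"ty":-163,"tz":8,"gripper":0},{"wx":0,"wy":0,"wz":-30.6,"tx":-31,"ty":-203,"tz":9,"gripper":0}]';python3 -m creep '[{"wx":0,"wy":0,"wz":-6,"tx":13,"ty":-35,"tz":0,"gripper":-0.2},{"wx":0,"wy":0,"wz":-12,"tx":26,"ty":-69,"tz":0,"gripper":-0.2},{"wx":0,"wy":0,"wz":-18,"tx":39,"ty":-104,"tz":0,"gripper":-0.2},{"wx":0,"wy":0,"wz":-24,"tx":52,"ty":-138,"tz":0,"gripper":-0.2},{"wx":0,"wy":0,"wz":-30,"tx":64,"ty":-173,"tz":0,"gripper":-0.2}]';python3 -m creep '[{"wx":0,"wy":0,"wz":-6,"tx":30,"ty":-29,"tz":0,"gripper":-0.2},{"wx":0,"wy":0,"wz":-12,"tx":60,"ty":-58,"tz":0,"gripper":-0.2},{"wx":0,"wy":0,"wz":-18,"tx":90,"ty":-88,"tz":0,"gripper":-0.2},{"wx":0,"wy":0,"wz":-19.6,"tx":120,"ty":-117,"tz":0,"gripper":-0.2},{"wx":0,"wy":0,"wz":-19.6,"tx":120,"ty":-117,"tz":0,"gripper":-0.2}]';
python3 -m creep '[{"wx":0,"wy":0,"wz":0,"tx":0,"ty":0,"tz":0,"gripper":-0.2},{"wx":0,"wy":0,"wz":0,"tx":0,"ty":0,"tz":0,"gripper":-0.2},{"wx":0,"wy":0,"wz":0,"tx":0,"ty":0,"tz":0,"gripper":-0.2}]'
python3 - <<'E'
from h import *
im,X=cloud("wrist");X=X.reshape(-1,3)
k=(X[:,0]>.35)&(X[:,0]<.41)&(X[:,1]>.06)&(X[:,1]<.35)&(X[:,2]>.013)&(X[:,2]<.03);Q=X[k]
v=cv2.fitLine(Q.astype(np.float32)[:,:2],cv2.DIST_HUBER,0,.01,.01).ravel();
print(len(Q),np.degrees(np.arctan2(v[1],v[0])),"x at y=.2",v[2]+v[0]/v[1]*(.2-v[3]),np.percentile(Q,[.5,99.5],axis=0))
E
python3 go.py .383 .203 .05 82.6
```

```text
time_s: 8.43
tool_pos: [0.4866, -0.1474, 0.1935]
tool_rot: [-179.9, 0.1, 33.3]
force: [0.6, -0.3, 0.9]
grip_width: 0.0429
grasp_force: 0.0
time_s: 8.85
tool_pos: [0.4464, 0.032, 0.194]
tool_rot: [-180.0, 0.0, 63.3]
force: [0.5, -0.3, -0.7]
grip_width: 0.0353
grasp_force: 0.0
time_s: 9.27
tool_pos: [0.394, 0.1986, 0.1943]
tool_rot: [-179.9, -0.2, 83.3]
force: [-0.5, 0.5, 0.5]
grip_width: 0.0346
grasp_force: 0.0
time_s: 9.52
tool_pos: [0.3981, 0.189, 0.1941]
tool_rot: [-180.0, 0.0, 82.4]
force: [1.0, -0.9, -0.5]
grip_width: 0.0348
grasp_force: 0.0
4441 82.420364 x at y=.2 0.3832193 [[0.36287849 0.08531467 0.01321392]
 [0.40347083 0.31007944 0.02075661]]
tx 11.9 ty -16.9 tz 144.2 wz -0.2
```

```bash
python3 -m creep '[{"wx":0,"wy":0,"wz":0,"tx":12,"ty":-16,"tz":35,"gripper":-0.2},{"wx":0,"wy":0,"wz":0,"tx":12,"ty":-16,"tz":75,"gripper":-0.2},{"wx":0,"wy":0,"wz":0,"tx":12,"ty":-16,"tz":115,"gripper":-0.2},{"wx":0,"wy":0,"wz":0,"tx":12,"ty":-16,"tz":145,"gripper":-0.2},{"wx":0,"wy":0,"wz":0,"tx":12,"ty":-16,"tz":145,"gripper":-0.2}]';python3 -m creep '[{"wx":0,"wy":0,"wz":0,"tx":0,"ty":0,"tz":0,"gripper":-0.2},{"wx":0,"wy":0,"wz":0,"tx":0,"ty":0,"tz":0,"gripper":-0.2},{"wx":0,"wy":0,"wz":0,"tx":0,"ty":0,"tz":0,"gripper":-0.2}]'; python3 go.py .384 .203 .007 82.5
```

```text
time_s: 9.98
tool_pos: [0.3792, 0.2007, 0.044]
tool_rot: [-179.4, 0.4, 82.5]
force: [-1.6, -1.0, 1.2]
grip_width: 0.0345
grasp_force: 0.0
time_s: 10.23
tool_pos: [0.3856, 0.2052, 0.0519]
tool_rot: [179.8, -0.1, 82.5]
force: [0.1, 0.6, -0.1]
grip_width: 0.0349
grasp_force: 0.0
tx -2.4 ty -1.3 tz 44.9 wz 0.0
```

```bash
python3 -m creep '[{"wx":0,"wy":0,"wz":0,"tx":-1,"ty":-1,"tz":20,"gripper":-0.2},{"wx":0,"wy":0,"wz":0,"tx":-1,"ty":-1,"tz":35,"gripper":-0.2},{"wx":0,"wy":0,"wz":0,"tx":-1,"ty":-1,"tz":43,"gripper":-0.2},{"wx":0,"wy":0,"wz":0,"tx":-1,"ty":-1,"tz":43,"gripper":-0.2},{"wx":0,"wy":0,"wz":0,"tx":-1,"ty":-1,"tz":43,"gripper":-0.2}]' 30;python3 -m creep '[{"wx":0,"wy":0,"wz":0,"tx":0,"ty":0,"tz":0,"gripper":-0.9},{"wx":0,"wy":0,"wz":0,"tx":0,"ty":0,"tz":0,"gripper":-0.9},{"wx":0,"wy":0,"wz":0,"tx":0,"ty":0,"tz":0,"gripper":-0.9},{"wx":0,"wy":0,"wz":0,"tx":0,"ty":0,"tz":0,"gripper":-0.9},{"wx":0,"wy":0,"wz":0,"tx":0,"ty":0,"tz":0,"gripper":-0.9}]' 30
```

```text
time_s: 10.65
tool_pos: [0.3831, 0.2041, 0.0075]
tool_rot: [179.9, -0.0, 82.6]
force: [-0.1, -0.6, -0.0]
grip_width: 0.0351
grasp_force: 0.0
time_s: 11.07
tool_pos: [0.3829, 0.2039, 0.0071]
tool_rot: [179.9, -0.0, 82.6]
force: [0.2, -0.7, 2.3]
grip_width: 0.015
grasp_force: 30.0
```

```bash
python3 -m creep '[{"wx":0,"wy":0,"wz":0,"tx":0,"ty":0,"tz":-25,"gripper":-0.9},{"wx":0,"wy":0,"wz":0,"tx":0,"ty":0,"tz":-65,"gripper":-0.9},{"wx":0,"wy":0,"wz":0,"tx":0,"ty":0,"tz":-105,"gripper":-0.9},{"wx":0,"wy":0,"wz":0,"tx":0,"ty":0,"tz":-145,"gripper":-0.9},{"wx":0,"wy":0,"wz":0,"tx":0,"ty":0,"tz":-185,"gripper":-0.9}]' 30;python3 -m creep '[{"wx":0,"wy":0,"wz":0,"tx":0,"ty":0,"tz":0,"gripper":-0.9},{"wx":0,"wy":0,"wz":0,"tx":0,"ty":0,"tz":0,"gripper":-0.9},{"wx":0,"wy":0,"wz":0,"tx":0,"ty":0,"tz":0,"gripper":-0.9}]'; python3 go.py .455 .09 .19 56 .51 -.01 .19 29 .527 -.0857 .19 2.35
```

```text
time_s: 11.48
tool_pos: [0.3815, 0.2034, 0.1932]
tool_rot: [-180.0, 0.0, 82.6]
force: [0.7, 0.2, -2.4]
grip_width: 0.0151
grasp_force: 30.0
time_s: 11.73
tool_pos: [0.3817, 0.2033, 0.1907]
tool_rot: [-179.9, 0.1, 82.6]
force: [-0.5, 0.1, -2.8]
grip_width: 0.0151
grasp_force: 30.0
tx -102.9 ty 87.3 tz 0.7 wz 26.6
tx -52.1 ty 101.5 tz -0.0 wz 27.0
tx -21.8 ty 74.5 tz -0.0 wz 26.7
```

```bash
python3 -m creep '[{"wx":0,"wy":0,"wz":5.3,"tx":-21,"ty":17,"tz":0,"gripper":-0.9},{"wx":0,"wy":0,"wz":10.6,"tx":-41,"ty":35,"tz":0,"gripper":-0.9},{"wx":0,"wy":0,"wz":16,"tx":-62,"ty":52,"tz":0,"gripper":-0.9},{"wx":0,"wy":0,"wz":21.3,"tx":-82,"ty":70,"tz":0,"gripper":-0.9},{"wx":0,"wy":0,"wz":26.6,"tx":-103,"ty":87,"tz":0,"gripper":-0.9}]';python3 -m creep '[{"wx":0,"wy":0,"wz":5.4,"tx":-10,"ty":20,"tz":0,"gripper":-0.9},{"wx":0,"wy":0,"wz":10.8,"tx":-21,"ty":41,"tz":0,"gripper":-0.9},{"wx":0,"wy":0,"wz":16.2,"tx":-31,"ty":61,"tz":0,"gripper":-0.9},{"wx":0,"wy":0,"wz":21.6,"tx":-42,"ty":81,"tz":0,"gripper":-0.9},{"wx":0,"wy":0,"wz":27,"tx":-52,"ty":101.5,"tz":0,"gripper":-0.9}]';python3 -m creep '[{"wx":0,"wy":0,"wz":5.3,"tx":-4,"ty":15,"tz":0,"gripper":-0.9},{"wx":0,"wy":0,"wz":10.6,"tx":-9,"ty":30,"tz":0,"gripper":-0.9},{"wx":0,"wy":0,"wz":16,"tx":-13,"ty":45,"tz":0,"gripper":-0.9},{"wx":0,"wy":0,"wz":21.3,"tx":-17,"ty":60,"tz":0,"gripper":-0.9},{"wx":0,"wy":0,"wz":26.7,"tx":-22,"ty":74.5,"tz":0,"gripper":-0.9}]';python3 -m creep '[{"wx":0,"wy":0,"wz":0,"tx":0,"ty":0,"tz":0,"gripper":-0.9},{"wx":0,"wy":0,"wz":0,"tx":0,"ty":0,"tz":0,"gripper":-0.9},{"wx":0,"wy":0,"wz":0,"tx":0,"ty":0,"tz":0,"gripper":-0.9},{"wx":0,"wy":0,"wz":0,"tx":0,"ty":0,"tz":0,"gripper":-0.9}]'
python3 - <<'E'
from h import *
im,X=cloud("wrist");cv2.imwrite("pics/w4.png",im[:,:,::-1]);X=X.reshape(-1,3)
def fit(nm,b,z0,z1):
    x0,x1,y0,y1=b;k=(X[:,0]>x0)&(X[:,0]<x1)&(X[:,1]>y0)&(X[:,1]<y1)&(X[:,2]>z0)&(X[:,2]<z1);Q=X[k]
    v=cv2.fitLine(Q.astype(np.float32)[:,:2],cv2.DIST_HUBER,0,.01,.01).ravel()
    a=np.degrees(np.arctan2(v[1],v[0]));print(nm,len(Q),round(a,2),"y at .527",v[3]+v[1]/v[0]*(.527-v[2]),"x",np.round(np.percentile(Q[:,0],[.5,99.5]),4),"z95",round(np.percentile(Q[:,2],95),4))
fit("held",(.55,.7,-.11,-.05),.175,.21)
fit("stRod",(.5,.66,-.195,-.15),.107,.125)
E
python3 go.py .527 -.0857 .125 2.35
```

```text
time_s: 12.15
tool_pos: [0.4543, 0.089, 0.1889]
tool_rot: [-179.8, 0.2, 55.8]
force: [0.3, -0.3, -1.6]
grip_width: 0.015
grasp_force: 30.0
time_s: 12.57
tool_pos: [0.509, -0.0106, 0.1886]
tool_rot: [-179.9, 0.3, 28.7]
force: [1.1, 0.6, -1.3]
grip_width: 0.0152
grasp_force: 30.0
time_s: 12.98
tool_pos: [0.5258, -0.0858, 0.1885]
tool_rot: [-180.0, 0.3, 2.0]
force: [0.8, -0.8, -1.5]
grip_width: 0.0149
grasp_force: 30.0
time_s: 13.32
tool_pos: [0.5267, -0.0838, 0.1906]
tool_rot: [-180.0, 0.1, 2.5]
force: [-0.0, 0.1, -2.0]
grip_width: 0.0148
grasp_force: 30.0
held 9205 2.37 y at .527 -0.083004564 x [0.5504 0.6339] z95 0.2034
stRod 6840 1.13 y at .527 -0.16735332 x [0.501  0.6395] z95 0.1158
tx 0.0 ty 1.8 tz 66.0 wz 0.1
```

```bash
python3 -m creep '[{"wx":0,"wy":0,"wz":0,"tx":-1,"ty":1.5,"tz":20,"gripper":-0.9},{"wx":0,"wy":0,"wz":0,"tx":-1,"ty":1.5,"tz":40,"gripper":-0.9},{"wx":0,"wy":0,"wz":0,"tx":-1,"ty":1.5,"tz":60,"gripper":-0.9},{"wx":0,"wy":0,"wz":0,"tx":-1,"ty":1.5,"tz":70,"gripper":-0.9},{"wx":0,"wy":0,"wz":0,"tx":-1,"ty":1.5,"tz":72,"gripper":-0.9}]' 30;python3 -m creep '[{"wx":0,"wy":0,"wz":0,"tx":0,"ty":0,"tz":3,"gripper":-0.9},{"wx":0,"wy":0,"wz":0,"tx":0,"ty":0,"tz":6,"gripper":-0.9},{"wx":0,"wy":0,"wz":0,"tx":0,"ty":0,"tz":8,"gripper":-0.9},{"wx":0,"wy":0,"wz":0,"tx":0,"ty":0,"tz":10,"gripper":-0.9},{"wx":0,"wy":0,"wz":0,"tx":0,"ty":0,"tz":10,"gripper":-0.9}]'
```

```text
time_s: 13.78
tool_pos: [0.5246, -0.0859, 0.1173]
tool_rot: [-180.0, 0.2, 2.4]
force: [-0.3, -0.5, -1.1]
grip_width: 0.0151
grasp_force: 30.0
time_s: 14.2
tool_pos: [0.5265, -0.0869, 0.1098]
tool_rot: [180.0, -0.0, 2.3]
force: [-1.0, -0.4, -1.8]
grip_width: 0.0152
grasp_force: 30.0
```

```bash
python3 -m creep '[{"wx":0,"wy":0,"wz":0,"tx":0,"ty":0,"tz":1.5,"gripper":-0.9},{"wx":0,"wy":0,"wz":0,"tx":0,"ty":0,"tz":3,"gripper":-0.9},{"wx":0,"wy":0,"wz":0,"tx":0,"ty":0,"tz":4.5,"gripper":-0.9},{"wx":0,"wy":0,"wz":0,"tx":0,"ty":0,"tz":6,"gripper":-0.9},{"wx":0,"wy":0,"wz":0,"tx":0,"ty":0,"tz":6,"gripper":-0.9}]'; python3 -m creep '[{"wx":0,"wy":0,"wz":0,"tx":0,"ty":0,"tz":0.5,"gripper":-0.9},{"wx":0,"wy":0,"wz":0,"tx":0,"ty":0,"tz":0.5,"gripper":-0.9}]'
```

```text
time_s: 14.62
tool_pos: [0.5271, -0.0854, 0.105]
tool_rot: [-179.9, -0.1, 2.3]
force: [-2.1, 3.3, 6.1]
grip_width: 0.015
grasp_force: 30.0
time_s: 14.78
tool_pos: [0.5272, -0.0853, 0.1049]
tool_rot: [-179.9, -0.1, 2.4]
force: [-2.9, 3.9, 7.8]
grip_width: 0.0151
grasp_force: 30.0
```

```bash
cat > see.py <<'E'
from h import *
import sys
# rods on stand & carrier grips from all cams
def report(cams=("scene","side"),zt=.112,y0=.0,y1=.42):
    for c in cams:
        im,X=cloud(c);cv2.imwrite(f"pics/last_{c}.png",im[:,:,::-1]);P=X.reshape(-1,3)
        k=(P[:,2]>zt)&(P[:,2]<zt+.018)&(P[:,1]>y0)&(P[:,1]<y1)&(P[:,0]<.72)&(P[:,0]>.4);Q=P[k]
        m=np.zeros((500,1000),np.uint8);m[((Q[:,0]-.3)*1000).astype(int),((Q[:,1]+.5)*1000).astype(int)]=255
        m=cv2.morphologyEx(m,cv2.MORPH_CLOSE,np.ones((5,5)));n,l,st,ce=cv2.connectedComponentsWithStats(m)
        for i in range(1,n):
            if st[i,4]<60: continue
            a,b=np.where(l==i);(cx,cy),(w,h),t=cv2.minAreaRect(np.stack([a,b],1).astype(np.float32))
            t=t if w>h else t+90; t=(t+90)%180-90
            print(c,"grip x %.3f y %.3f yaw %.1f size %.0fx%.0f n%d"%(cx/1000+.3,cy/1000-.5,t,max(w,h),min(w,h),st[i,4]))
if __name__=="__main__": report(sys.argv[1:] or ("scene","side"))
E
python3 -m creep '[{"wx":0,"wy":0,"wz":0,"tx":0,"ty":0,"tz":-1,"gripper":-0.5},{"wx":0,"wy":0,"wz":0,"tx":0,"ty":0,"tz":-1,"gripper":-0.3},{"wx":0,"wy":0,"wz":0,"tx":0,"ty":0,"tz":-1,"gripper":-0.2},{"wx":0,"wy":0,"wz":0,"tx":0,"ty":0,"tz":-1,"gripper":-0.2}]'; python3 -m creep '[{"wx":0,"wy":0,"wz":0,"tx":0,"ty":0,"tz":-10,"gripper":-0.2},{"wx":0,"wy":0,"wz":0,"tx":0,"ty":0,"tz":-40,"gripper":-0.2},{"wx":0,"wy":0,"wz":0,"tx":0,"ty":0,"tz":-80,"gripper":-0.2},{"wx":0,"wy":0,"wz":0,"tx":0,"ty":0,"tz":-110,"gripper":-0.2},{"wx":0,"wy":0,"wz":0,"tx":0,"ty":0,"tz":-110,"gripper":-0.2}]';python3 see.py scene side wrist; python3 - <<'E'
import cv2,numpy as np
a=[cv2.imread(f"pics/last_{c}.png") for c in("scene","side")]
cv2.imwrite("pics/c1.png",np.hstack([a[0][140:380,160:480],a[1][140:480,180:480][:240]]))
E
python3 go.py .516 .094 .2 0
```

```text
time_s: 15.12
tool_pos: [0.5263, -0.0874, 0.1039]
tool_rot: [180.0, 0.0, 2.3]
force: [-0.4, -0.4, 0.7]
grip_width: 0.0316
grasp_force: 0.0
time_s: 15.53
tool_pos: [0.5303, -0.0877, 0.2221]
tool_rot: [179.9, -0.7, 2.3]
force: [1.0, -0.2, 0.6]
grip_width: 0.0347
grasp_force: 0.0
scene grip x 0.515 y 0.095 yaw 0.0 size 43x15 n333
scene grip x 0.552 y 0.199 yaw -7.9 size 42x14 n270
scene grip x 0.610 y 0.150 yaw 6.8 size 25x11 n161
scene grip x 0.631 y 0.253 yaw -27.9 size 41x15 n350
side grip x 0.516 y 0.093 yaw 0.0 size 41x14 n408
side grip x 0.555 y 0.196 yaw -1.9 size 41x12 n325
wrist grip x 0.517 y 0.096 yaw 3.6 size 42x12 n490
tx -3.1 ty -181.3 tz 14.5 wz 2.3
```

View pics/c1.png

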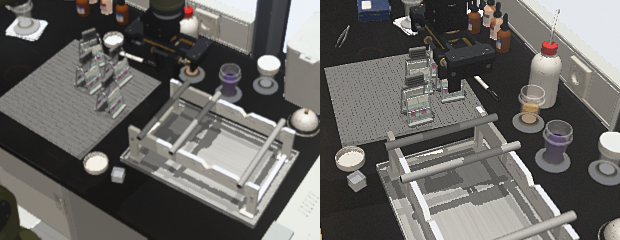

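The crop shows all three rods lying in the stand and the four carriers still on the mat. I'll fetch the nearest carrier first.

```bash
python3 -m creep '[{"wx":0,"wy":0,"wz":0,"tx":0,"ty":-38,"tz":0,"gripper":-0.3},{"wx":0,"wy":0,"wz":0,"tx":-1,"ty":-76,"tz":5,"gripper":-0.3},{"wx":0,"wy":0,"wz":0,"tx":-2,"ty":-114,"tz":10,"gripper":-0.3},{"wx":0,"wy":0,"wz":0,"tx":-3,"ty":-152,"tz":14,"gripper":-0.3},{"wx":0,"wy":0,"wz":0,"tx":-3,"ty":-182,"tz":14,"gripper":-0.3}]' 15;python3 -m creep '[{"wx":0,"wy":0,"wz":0,"tx":0,"ty":0,"tz":20,"gripper":-0.3},{"wx":0,"wy":0,"wz":0,"tx":0,"ty":0,"tz":40,"gripper":-0.3},{"wx":0,"wy":0,"wz":0,"tx":0,"ty":0,"tz":50,"gripper":-0.3},{"wx":0,"wy":0,"wz":0,"tx":0,"ty":0,"tz":50,"gripper":-0.3},{"wx":0,"wy":0,"wz":0,"tx":0,"ty":0,"tz":50,"gripper":-0.3}]';python3 - <<'E'
from h import *
im,X=cloud("wrist");cv2.imwrite("pics/w5.png",im[:,:,::-1])
E
python3 see.py scene side; python3 go.py .516 .0945 .103 2.35
```

```text
time_s: 16.1
tool_pos: [0.5136, 0.0978, 0.1975]
tool_rot: [-180.0, 0.3, 2.4]
force: [0.5, 0.3, -0.6]
grip_width: 0.0304
grasp_force: 0.0
time_s: 16.52
tool_pos: [0.5153, 0.0942, 0.1491]
tool_rot: [180.0, 0.1, 2.3]
force: [0.0, -0.4, 0.0]
grip_width: 0.0302
grasp_force: 0.0
scene grip x 0.514 y 0.093 yaw 3.0 size 41x13 n254
scene grip x 0.553 y 0.199 yaw -4.6 size 42x15 n289
side grip x 0.516 y 0.093 yaw 0.0 size 41x12 n378
side grip x 0.621 y 0.150 yaw 0.0 size 41x13 n385
side grip x 0.648 y 0.247 yaw -76.0 size 14x11 n111
tx -0.8 ty 0.0 tz 48.1 wz -0.1
```

View pics/w5.png

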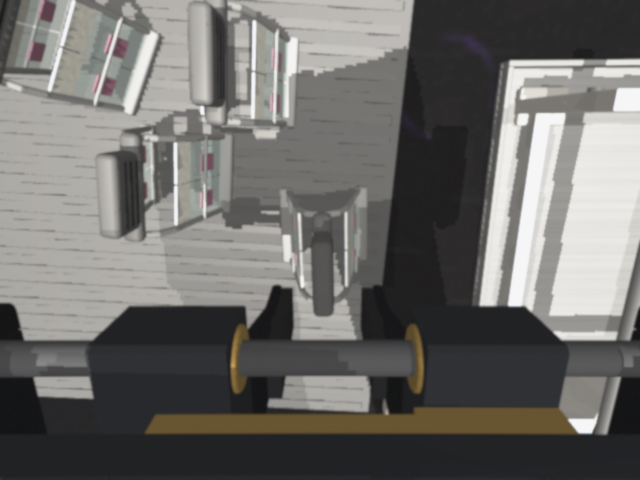

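The wrist view shows the grip at column 322, midway between the fingers. I'll descend.

```bash
python3 -m creep '[{"wx":0,"wy":0,"wz":0,"tx":0,"ty":0.5,"tz":15,"gripper":-0.3},{"wx":0,"wy":0,"wz":0,"tx":0,"ty":0.5,"tz":30,"gripper":-0.3},{"wx":0,"wy":0,"wz":0,"tx":0,"ty":0.5,"tz":45,"gripper":-0.3},{"wx":0,"wy":0,"wz":0,"tx":0,"ty":0.5,"tz":46,"gripper":-0.3},{"wx":0,"wy":0,"wz":0,"tx":0,"ty":0.5,"tz":46,"gripper":-0.3}]';python3 -m creep '[{"wx":0,"wy":0,"wz":0,"tx":0,"ty":0,"tz":0,"gripper":-1},{"wx":0,"wy":0,"wz":0,"tx":0,"ty":0,"tz":0,"gripper":-1},{"wx":0,"wy":0,"wz":0,"tx":0,"ty":0,"tz":0,"gripper":-1},{"wx":0,"wy":0,"wz":0,"tx":0,"ty":0,"tz":0,"gripper":-1},{"wx":0,"wy":0,"wz":0,"tx":0,"ty":0,"tz":0,"gripper":-1}]' 25;python3 -m creep '[{"wx":0,"wy":0,"wz":0,"tx":0,"ty":0,"tz":-20,"gripper":-1},{"wx":0,"wy":0,"wz":0,"tx":0,"ty":0,"tz":-50,"gripper":-1},{"wx":0,"wy":0,"wz":0,"tx":0,"ty":0,"tz":-85,"gripper":-1},{"wx":0,"wy":0,"wz":0,"tx":0,"ty":0,"tz":-120,"gripper":-1},{"wx":0,"wy":0,"wz":0,"tx":0,"ty":0,"tz":-150,"gripper":-1}]'; python3 -m creep '[{"wx":0,"wy":0,"wz":0,"tx":0,"ty":0,"tz":0,"gripper":-1},{"wx":0,"wy":0,"wz":0,"tx":0,"ty":0,"tz":0,"gripper":-1}]';python3 go.py .54 -.1 .25 2.35 .567 -.29 .25 2.35
```

```text
time_s: 17.08
tool_pos: [0.5159, 0.0941, 0.1042]
tool_rot: [180.0, 0.0, 2.3]
force: [-0.2, -0.2, 0.4]
grip_width: 0.0303
grasp_force: 0.0
time_s: 17.5
tool_pos: [0.5165, 0.0947, 0.1047]
tool_rot: [-180.0, -0.1, 2.3]
force: [-0.5, 1.8, 0.9]
grip_width: 0.0107
grasp_force: 25.0
time_s: 17.92
tool_pos: [0.516, 0.0943, 0.2562]
tool_rot: [180.0, -0.1, 2.3]
force: [0.7, -0.9, -2.2]
grip_width: 0.0107
grasp_force: 25.0
time_s: 18.08
tool_pos: [0.517, 0.0946, 0.256]
tool_rot: [-180.0, -0.2, 2.3]
force: [0.6, 0.1, -2.7]
grip_width: 0.0103
grasp_force: 25.0
tx 15.1 ty 195.3 tz 6.0 wz -0.0
tx 19.2 ty 190.9 tz -0.0 wz -0.0
```

```bash
python3 -m creep '[{"wx":0,"wy":0,"wz":0,"tx":3,"ty":38,"tz":0,"gripper":-1},{"wx":0,"wy":0,"wz":0,"tx":6,"ty":77,"tz":0,"gripper":-1},{"wx":0,"wy":0,"wz":0,"tx":9,"ty":116,"tz":0,"gripper":-1},{"wx":0,"wy":0,"wz":0,"tx":12,"ty":155,"tz":0,"gripper":-1},{"wx":0,"wy":0,"wz":0,"tx":15,"ty":195,"tz":0,"gripper":-1}]';python3 -m creep '[{"wx":0,"wy":0,"wz":0,"tx":3,"ty":38,"tz":0,"gripper":-1},{"wx":0,"wy":0,"wz":0,"tx":7,"ty":77,"tz":0,"gripper":-1},{"wx":0,"wy":0,"wz":0,"tx":11,"ty":116,"tz":0,"gripper":-1},{"wx":0,"wy":0,"wz":0,"tx":15,"ty":155,"tz":0,"gripper":-1},{"wx":0,"wy":0,"wz":0,"tx":18,"ty":190,"tz":0,"gripper":-1}]';python3 -m creep '[{"wx":0,"wy":0,"wz":0,"tx":0,"ty":25,"tz":0,"gripper":-1},{"wx":0,"wy":0,"wz":0,"tx":0,"ty":45,"tz":0,"gripper":-1},{"wx":0,"wy":0,"wz":0,"tx":0,"ty":55,"tz":0,"gripper":-1},{"wx":0,"wy":0,"wz":0,"tx":0,"ty":55,"tz":0,"gripper":-1},{"wx":0,"wy":0,"wz":0,"tx":0,"ty":55,"tz":0,"gripper":-1}]';python3 - <<'E'
from h import *
im,X=cloud("wrist");cv2.imwrite("pics/w6.png",im[:,:,::-1])
im,X=cloud("scene");cv2.imwrite("pics/s6.png",im[:,:,::-1])
E
python3 go.py .567 -.3474 .131 2.35
```

```text
time_s: 18.5
tool_pos: [0.5376, -0.1013, 0.2519]
tool_rot: [-180.0, 0.2, 2.3]
force: [0.7, 0.1, -1.8]
grip_width: 0.0107
grasp_force: 25.0
time_s: 18.92
tool_pos: [0.5632, -0.2914, 0.2515]
tool_rot: [-180.0, 0.2, 2.2]
force: [0.4, -0.1, -2.9]
grip_width: 0.0108
grasp_force: 25.0
time_s: 19.33
tool_pos: [0.5663, -0.3429, 0.2525]
tool_rot: [-179.9, 0.1, 2.3]
force: [0.1, 1.3, -1.6]
grip_width: 0.0107
grasp_force: 25.0
tx -0.5 ty 6.0 tz 122.5 wz 0.1
```

View pics/w6.png

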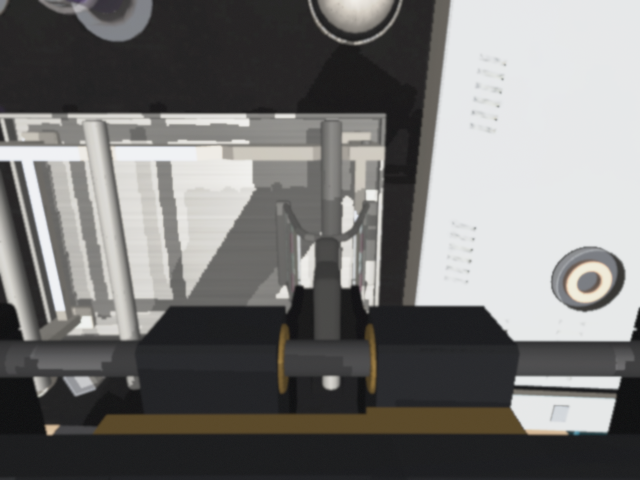

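The carrier hangs straight with its grip at column 326, over the rod at column 332. I'll shift about 3 mm and lower it.

```bash
python3 -m creep '[{"wx":0,"wy":0,"wz":0,"tx":0,"ty":3,"tz":0,"gripper":-1},{"wx":0,"wy":0,"wz":0,"tx":0,"ty":3,"tz":20,"gripper":-1},{"wx":0,"wy":0,"wz":0,"tx":0,"ty":3,"tz":45,"gripper":-1},{"wx":0,"wy":0,"wz":0,"tx":0,"ty":3,"tz":70,"gripper":-1},{"wx":0,"wy":0,"wz":0,"tx":0,"ty":3,"tz":90,"gripper":-1}]';python3 -m creep '[{"wx":0,"wy":0,"wz":0,"tx":0,"ty":0,"tz":5,"gripper":-1},{"wx":0,"wy":0,"wz":0,"tx":0,"ty":0,"tz":10,"gripper":-1},{"wx":0,"wy":0,"wz":0,"tx":0,"ty":0,"tz":15,"gripper":-1},{"wx":0,"wy":0,"wz":0,"tx":0,"ty":0,"tz":20,"gripper":-1},{"wx":0,"wy":0,"wz":0,"tx":0,"ty":0,"tz":20,"gripper":-1}]';python3 -m creep '[{"wx":0,"wy":0,"wz":0,"tx":0,"ty":0,"tz":2,"gripper":-1},{"wx":0,"wy":0,"wz":0,"tx":0,"ty":0,"tz":4,"gripper":-1},{"wx":0,"wy":0,"wz":0,"tx":0,"ty":0,"tz":6,"gripper":-1},{"wx":0,"wy":0,"wz":0,"tx":0,"ty":0,"tz":6,"gripper":-1}]'
```

```text
time_s: 19.85
tool_pos: [0.5668, -0.3453, 0.1626]
tool_rot: [-179.9, 0.0, 2.4]
force: [-1.0, -0.0, -1.9]
grip_width: 0.0109
grasp_force: 25.0
time_s: 20.27
tool_pos: [0.567, -0.3469, 0.1443]
tool_rot: [180.0, -0.0, 2.3]
force: [-0.8, 0.2, -1.8]
grip_width: 0.011
grasp_force: 25.0
time_s: 20.6
tool_pos: [0.5667, -0.3469, 0.1379]
tool_rot: [-180.0, 0.0, 2.3]
force: [0.0, 0.2, -2.4]
grip_width: 0.0108
grasp_force: 25.0
```

```bash
python3 -m creep '[{"wx":0,"wy":0,"wz":0,"tx":0,"ty":0,"tz":1,"gripper":-1},{"wx":0,"wy":0,"wz":0,"tx":0,"ty":0,"tz":2,"gripper":-1},{"wx":0,"wy":0,"wz":0,"tx":0,"ty":0,"tz":4,"gripper":-1},{"wx":0,"wy":0,"wz":0,"tx":0,"ty":0,"tz":5,"gripper":-1},{"wx":0,"wy":0,"wz":0,"tx":0,"ty":0,"tz":5,"gripper":-1}]'
```

```text
time_s: 21.02
tool_pos: [0.5668, -0.347, 0.133]
tool_rot: [-180.0, 0.0, 2.3]
force: [0.8, -0.2, -1.4]
grip_width: 0.0105
grasp_force: 25.0
```

```bash
python3 -m creep '[{"wx":0,"wy":0,"wz":0,"tx":0,"ty":0,"tz":1,"gripper":-1},{"wx":0,"wy":0,"wz":0,"tx":0,"ty":0,"tz":1.5,"gripper":-1},{"wx":0,"wy":0,"wz":0,"tx":0,"ty":0,"tz":1.5,"gripper":-0.6},{"wx":0,"wy":0,"wz":0,"tx":0,"ty":0,"tz":1.5,"gripper":-0.3},{"wx":0,"wy":0,"wz":0,"tx":0,"ty":0,"tz":1.5,"gripper":-0.3}]';python3 -m creep '[{"wx":0,"wy":0,"wz":0,"tx":0,"ty":0,"tz":0,"gripper":-0.3},{"wx":0,"wy":0,"wz":0,"tx":0,"ty":0,"tz":-15,"gripper":-0.3},{"wx":0,"wy":0,"wz":0,"tx":0,"ty":0,"tz":-40,"gripper":-0.3},{"wx":0,"wy":0,"wz":0,"tx":0,"ty":0,"tz":-70,"gripper":-0.3},{"wx":0,"wy":0,"wz":0,"tx":0,"ty":0,"tz":-90,"gripper":-0.3}]';python3 - <<'E'
from see import *
report(("scene","side"),y0=0)
print("stand")
report(("scene","side","wrist"),zt=.138,y0=-.45,y1=-.02)
E
python3 go.py .56 -.15 .22 -3 .553 .04 .22 -3 .553 .199 .2 -3
```

```text
time_s: 21.43
tool_pos: [0.5669, -0.347, 0.1315]
tool_rot: [180.0, -0.0, 2.3]
force: [-0.0, 0.9, 0.7]
grip_width: 0.0234
grasp_force: 0.0
time_s: 21.85
tool_pos: [0.5674, -0.3473, 0.2241]
tool_rot: [179.9, -0.1, 2.3]
force: [-0.0, -1.7, 1.2]
grip_width: 0.0302
grasp_force: 0.0
scene grip x 0.551 y 0.200 yaw -3.6 size 37x17 n317
scene grip x 0.618 y 0.151 yaw -5.7 size 43x16 n368
scene grip x 0.622 y 0.261 yaw 4.4 size 18x11 n98
scene grip x 0.640 y 0.251 yaw -24.0 size 25x15 n146
side grip x 0.555 y 0.198 yaw -6.6 size 40x11 n313
side grip x 0.621 y 0.150 yaw -4.8 size 42x14 n400
side grip x 0.633 y 0.253 yaw -26.6 size 42x13 n373
stand
scene grip x 0.564 y -0.352 yaw 0.0 size 44x11 n358
side grip x 0.567 y -0.353 yaw 0.0 size 41x12 n446
wrist grip x 0.568 y -0.349 yaw 2.0 size 41x12 n506
tx 1.5 ty -196.8 tz 0.7 wz 5.3
tx -16.9 ty -189.4 tz -0.0 wz -0.0
tx -8.3 ty -158.8 tz 20.0 wz -0.0
```

The first carrier hangs on rod 0. Next is the carrier at (.553,.199).

```bash
python3 -m creep '[{"wx":0,"wy":0,"wz":1.5,"tx":0,"ty":-39,"tz":0,"gripper":-0.3},{"wx":0,"wy":0,"wz":3,"tx":0,"ty":-79,"tz":0,"gripper":-0.3},{"wx":0,"wy":0,"wz":4.5,"tx":0,"ty":-118,"tz":0,"gripper":-0.3},{"wx":0,"wy":0,"wz":6,"tx":1,"ty":-158,"tz":0,"gripper":-0.3},{"wx":0,"wy":0,"wz":6,"tx":1,"ty":-197,"tz":0,"gripper":-0.3}]';python3 -m creep '[{"wx":0,"wy":0,"wz":0,"tx":-3,"ty":-38,"tz":0,"gripper":-0.3},{"wx":0,"wy":0,"wz":0,"tx":-7,"ty":-76,"tz":0,"gripper":-0.3},{"wx":0,"wy":0,"wz":0,"tx":-11,"ty":-114,"tz":0,"gripper":-0.3},{"wx":0,"wy":0,"wz":0,"tx":-15,"ty":-152,"tz":0,"gripper":-0.3},{"wx":0,"wy":0,"wz":0,"tx":-19,"ty":-189,"tz":0,"gripper":-0.3}]';python3 -m creep '[{"wx":0,"wy":0,"wz":0,"tx":-3,"ty":-40,"tz":10,"gripper":-0.3},{"wx":0,"wy":0,"wz":0,"tx":-6,"ty":-80,"tz":20,"gripper":-0.3},{"wx":0,"wy":0,"wz":0,"tx":-10,"ty":-120,"tz":30,"gripper":-0.3},{"wx":0,"wy":0,"wz":0,"tx":-12,"ty":-158,"tz":45,"gripper":-0.3},{"wx":0,"wy":0,"wz":0,"tx":-12,"ty":-158,"tz":60,"gripper":-0.3}]';python3 -m creep '[{"wx":0,"wy":0,"wz":0,"tx":0,"ty":0,"tz":0,"gripper":-0.3},{"wx":0,"wy":0,"wz":0,"tx":0,"ty":0,"tz":0,"gripper":-0.3},{"wx":0,"wy":0,"wz":0,"tx":0,"ty":0,"tz":0,"gripper":-0.3}]';python3 see.py scene side wrist; python3 go.py .553 .199 .104 -4
```

```text
time_s: 22.52
tool_pos: [0.5587, -0.1478, 0.2197]
tool_rot: [-180.0, 0.2, -3.8]
force: [1.3, -0.2, -0.2]
grip_width: 0.0309
grasp_force: 0.0
time_s: 22.93
tool_pos: [0.5518, 0.0418, 0.2199]
tool_rot: [180.0, 0.1, -3.7]
force: [0.8, 1.0, -0.1]
grip_width: 0.0305
grasp_force: 0.0
time_s: 23.35
tool_pos: [0.5481, 0.2092, 0.1596]
tool_rot: [-179.7, 0.2, -3.0]
force: [-0.6, 0.8, -0.1]
grip_width: 0.0304
grasp_force: 0.0
time_s: 23.6
tool_pos: [0.5516, 0.1966, 0.1613]
tool_rot: [179.9, 0.0, -3.8]
force: [0.5, -0.2, 1.1]
grip_width: 0.0304
grasp_force: 0.0
scene grip x 0.553 y 0.198 yaw -4.8 size 43x15 n325
scene grip x 0.618 y 0.151 yaw 7.6 size 45x15 n330
side grip x 0.555 y 0.197 yaw -3.8 size 39x13 n340
side grip x 0.621 y 0.150 yaw 0.0 size 43x12 n367
side grip x 0.633 y 0.252 yaw -23.2 size 41x12 n335
wrist grip x 0.557 y 0.202 yaw -4.1 size 41x12 n488
wrist grip x 0.621 y 0.154 yaw 0.0 size 42x12 n496
wrist grip x 0.634 y 0.257 yaw -24.0 size 42x12 n489
tx 0.6 ty -2.2 tz 58.5 wz 0.2
```

```bash
python3 -m creep '[{"wx":0,"wy":0,"wz":0,"tx":3,"ty":-2,"tz":10,"gripper":-0.3},{"wx":0,"wy":0,"wz":0,"tx":3,"ty":-2,"tz":30,"gripper":-0.3},{"wx":0,"wy":0,"wz":0,"tx":3,"ty":-2,"tz":50,"gripper":-0.3},{"wx":0,"wy":0,"wz":0,"tx":3,"ty":-2,"tz":57,"gripper":-0.3},{"wx":0,"wy":0,"wz":0,"tx":3,"ty":-2,"tz":57,"gripper":-0.3}]';python3 -m creep '[{"wx":0,"wy":0,"wz":0,"tx":0,"ty":0,"tz":0,"gripper":-1},{"wx":0,"wy":0,"wz":0,"tx":0,"ty":0,"tz":0,"gripper":-1},{"wx":0,"wy":0,"wz":0,"tx":0,"ty":0,"tz":0,"gripper":-1},{"wx":0,"wy":0,"wz":0,"tx":0,"ty":0,"tz":0,"gripper":-1},{"wx":0,"wy":0,"wz":0,"tx":0,"ty":0,"tz":0,"gripper":-1}]' 25;python3 -m creep '[{"wx":0,"wy":0,"wz":0,"tx":0,"ty":0,"tz":-20,"gripper":-1},{"wx":0,"wy":0,"wz":0,"tx":0,"ty":0,"tz":-50,"gripper":-1},{"wx":0,"wy":0,"wz":0,"tx":0,"ty":0,"tz":-85,"gripper":-1},{"wx":0,"wy":0,"wz":0,"tx":0,"ty":0,"tz":-120,"gripper":-1},{"wx":0,"wy":0,"wz":0,"tx":0,"ty":0,"tz":-155,"gripper":-1}]'; python3 -m creep '[{"wx":0,"wy":0,"wz":0,"tx":0,"ty":0,"tz":0,"gripper":-1},{"wx":0,"wy":0,"wz":0,"tx":0,"ty":0,"tz":0,"gripper":-1}]';python3 go.py .53 0.0 .255 2.35 .51 -.19 .255 2.35 .487 -.3506 .255 2.35
```

```text
time_s: 24.17
tool_pos: [0.5531, 0.199, 0.1022]
tool_rot: [179.9, 0.2, -3.7]
force: [-0.4, 0.1, 0.7]
grip_width: 0.0303
grasp_force: 0.0
time_s: 24.58
tool_pos: [0.5551, 0.2005, 0.1056]
tool_rot: [-179.9, -0.1, -3.7]
force: [1.0, 1.1, 0.8]
grip_width: 0.0105
grasp_force: 25.0
time_s: 25.0
tool_pos: [0.554, 0.1998, 0.2611]
tool_rot: [180.0, 0.0, -3.7]
force: [0.5, 0.1, -1.2]
grip_width: 0.0106
grasp_force: 25.0
time_s: 25.17
tool_pos: [0.5557, 0.2005, 0.2624]
tool_rot: [-179.9, -0.3, -3.7]
force: [-0.2, 0.3, -2.0]
grip_width: 0.0109
grasp_force: 25.0
tx -12.7 ty 201.8 tz 7.4 wz -6.0
tx -27.8 ty 189.0 tz -0.0 wz -0.0
tx -29.6 ty 159.5 tz -0.0 wz -0.0
```

```bash
python3 -m creep '[{"wx":0,"wy":0,"wz":-1,"tx":-2,"ty":40,"tz":0,"gripper":-1},{"wx":0,"wy":0,"wz":-2,"tx":-5,"ty":80,"tz":0,"gripper":-1},{"wx":0,"wy":0,"wz":-4,"tx":-8,"ty":120,"tz":0,"gripper":-1},{"wx":0,"wy":0,"wz":-6,"tx":-11,"ty":160,"tz":0,"gripper":-1},{"wx":0,"wy":0,"wz":-6,"tx":-13,"ty":201,"tz":0,"gripper":-1}]';python3 -m creep '[{"wx":0,"wy":0,"wz":0,"tx":-6,"ty":38,"tz":0,"gripper":-1},{"wx":0,"wy":0,"wz":0,"tx":-11,"ty":76,"tz":0,"gripper":-1},{"wx":0,"wy":0,"wz":0,"tx":-17,"ty":114,"tz":0,"gripper":-1},{"wx":0,"wy":0,"wz":0,"tx":-22,"ty":152,"tz":0,"gripper":-1},{"wx":0,"wy":0,"wz":0,"tx":-28,"ty":189,"tz":0,"gripper":-1}]';python3 -m creep '[{"wx":0,"wy":0,"wz":0,"tx":-7,"ty":38,"tz":0,"gripper":-1},{"wx":0,"wy":0,"wz":0,"tx":-14,"ty":76,"tz":0,"gripper":-1},{"wx":0,"wy":0,"wz":0,"tx":-21,"ty":114,"tz":0,"gripper":-1},{"wx":0,"wy":0,"wz":0,"tx":-28,"ty":145,"tz":0,"gripper":-1},{"wx":0,"wy":0,"wz":0,"tx":-29,"ty":159,"tz":0,"gripper":-1}]';python3 -m creep '[{"wx":0,"wy":0,"wz":0,"tx":0,"ty":0,"tz":0,"gripper":-1},{"wx":0,"wy":0,"wz":0,"tx":0,"ty":0,"tz":0,"gripper":-1},{"wx":0,"wy":0,"wz":0,"tx":0,"ty":0,"tz":0,"gripper":-1},{"wx":0,"wy":0,"wz":0,"tx":0,"ty":0,"tz":0,"gripper":-1}]';python3 go.py .487 -.3503 .133 2.35
```

```text
time_s: 25.58
tool_pos: [0.5268, -0.0013, 0.2576]
tool_rot: [-180.0, 0.2, 2.4]
force: [1.0, -0.2, -1.2]
grip_width: 0.0107
grasp_force: 25.0
time_s: 26.0
tool_pos: [0.5066, -0.1914, 0.2577]
tool_rot: [-180.0, 0.2, 2.3]
force: [0.2, 0.0, -1.1]
grip_width: 0.0106
grasp_force: 25.0
time_s: 26.42
tool_pos: [0.4815, -0.3552, 0.2575]
tool_rot: [179.9, 0.3, 1.9]
force: [-0.6, -1.1, -1.9]
grip_width: 0.0107
grasp_force: 25.0
time_s: 26.75
tool_pos: [0.4864, -0.3474, 0.259]
tool_rot: [-179.9, 0.0, 2.5]
force: [0.4, 0.1, -0.7]
grip_width: 0.0111
grasp_force: 25.0
tx 0.5 ty 2.9 tz 126.0 wz 0.1
```

```bash
python3 -m creep '[{"wx":0,"wy":0,"wz":0,"tx":0,"ty":2,"tz":10,"gripper":-1},{"wx":0,"wy":0,"wz":0,"tx":0,"ty":2,"tz":35,"gripper":-1},{"wx":0,"wy":0,"wz":0,"tx":0,"ty":2,"tz":60,"gripper":-1},{"wx":0,"wy":0,"wz":0,"tx":0,"ty":2,"tz":80,"gripper":-1},{"wx":0,"wy":0,"wz":0,"tx":0,"ty":2,"tz":95,"gripper":-1}]';python3 -m creep '[{"wx":0,"wy":0,"wz":0,"tx":0,"ty":0,"tz":5,"gripper":-1},{"wx":0,"wy":0,"wz":0,"tx":0,"ty":0,"tz":10,"gripper":-1},{"wx":0,"wy":0,"wz":0,"tx":0,"ty":0,"tz":15,"gripper":-1},{"wx":0,"wy":0,"wz":0,"tx":0,"ty":0,"tz":20,"gripper":-1},{"wx":0,"wy":0,"wz":0,"tx":0,"ty":0,"tz":20,"gripper":-1}]';python3 -m creep '[{"wx":0,"wy":0,"wz":0,"tx":0,"ty":0,"tz":2,"gripper":-1},{"wx":0,"wy":0,"wz":0,"tx":0,"ty":0,"tz":4,"gripper":-1},{"wx":0,"wy":0,"wz":0,"tx":0,"ty":0,"tz":6,"gripper":-1},{"wx":0,"wy":0,"wz":0,"tx":0,"ty":0,"tz":7,"gripper":-1},{"wx":0,"wy":0,"wz":0,"tx":0,"ty":0,"tz":7,"gripper":-1}]'
```

```text
time_s: 27.17
tool_pos: [0.485, -0.35, 0.1617]
tool_rot: [-179.9, 0.1, 2.4]
force: [0.3, 0.1, -2.0]
grip_width: 0.0107
grasp_force: 25.0
time_s: 27.58
tool_pos: [0.4857, -0.3515, 0.1442]
tool_rot: [-180.0, 0.0, 2.3]
force: [0.5, -0.2, -1.0]
grip_width: 0.0107
grasp_force: 25.0
time_s: 28.0
tool_pos: [0.4855, -0.3517, 0.1374]
tool_rot: [-180.0, 0.0, 2.3]
force: [-0.2, -0.1, -1.1]
grip_width: 0.0105
grasp_force: 25.0
```

```bash
python3 -m creep '[{"wx":0,"wy":0,"wz":0,"tx":0,"ty":-1,"tz":1,"gripper":-1},{"wx":0,"wy":0,"wz":0,"tx":0,"ty":-1,"tz":2,"gripper":-1},{"wx":0,"wy":0,"wz":0,"tx":0,"ty":-1,"tz":4,"gripper":-1},{"wx":0,"wy":0,"wz":0,"tx":0,"ty":-1,"tz":5,"gripper":-1},{"wx":0,"wy":0,"wz":0,"tx":0,"ty":-1,"tz":5,"gripper":-1}]';python3 -m creep '[{"wx":0,"wy":0,"wz":0,"tx":0,"ty":0,"tz":0.5,"gripper":-1},{"wx":0,"wy":0,"wz":0,"tx":0,"ty":0,"tz":0.5,"gripper":-1},{"wx":0,"wy":0,"wz":0,"tx":0,"ty":0,"tz":0.5,"gripper":-0.6},{"wx":0,"wy":0,"wz":0,"tx":0,"ty":0,"tz":0.5,"gripper":-0.3},{"wx":0,"wy":0,"wz":0,"tx":0,"ty":0,"tz":0.5,"gripper":-0.3}]';python3 -m creep '[{"wx":0,"wy":0,"wz":0,"tx":0,"ty":0,"tz":0,"gripper":-0.3},{"wx":0,"wy":0,"wz":0,"tx":0,"ty":0,"tz":-15,"gripper":-0.3},{"wx":0,"wy":0,"wz":0,"tx":0,"ty":0,"tz":-40,"gripper":-0.3},{"wx":0,"wy":0,"wz":0,"tx":0,"ty":0,"tz":-70,"gripper":-0.3},{"wx":0,"wy":0,"wz":0,"tx":0,"ty":0,"tz":-95,"gripper":-0.3}]';python3 - <<'E'
from see import *
report(("scene","side"),y0=0)
print("stand")
report(("scene","side","wrist"),zt=.138,y0=-.45,y1=-.02)
E
python3 go.py .53 -.17 .22 0 .58 .02 .22 0 .62 .151 .2 0
```

```text
time_s: 28.42
tool_pos: [0.4859, -0.3507, 0.1336]
tool_rot: [180.0, -0.1, 2.3]
force: [-1.2, 1.5, 3.7]
grip_width: 0.0108
grasp_force: 25.0
time_s: 28.83
tool_pos: [0.4856, -0.3509, 0.1319]
tool_rot: [180.0, -0.0, 2.3]
force: [0.6, 0.8, 0.5]
grip_width: 0.0233
grasp_force: 0.0
time_s: 29.25
tool_pos: [0.4855, -0.3508, 0.2283]
tool_rot: [180.0, -0.0, 2.3]
force: [0.1, 0.0, 0.3]
grip_width: 0.0303
grasp_force: 0.0
scene grip x 0.617 y 0.151 yaw -2.6 size 40x14 n348
scene grip x 0.631 y 0.253 yaw -24.0 size 41x12 n250
side grip x 0.621 y 0.148 yaw -2.9 size 42x12 n311
side grip x 0.633 y 0.253 yaw -26.6 size 42x12 n356
stand
scene grip x 0.486 y -0.355 yaw 4.2 size 44x12 n412
scene grip x 0.565 y -0.352 yaw 0.0 size 40x11 n242
side grip x 0.486 y -0.357 yaw 5.2 size 42x11 n438
side grip x 0.566 y -0.352 yaw 2.9 size 41x13 n461
wrist grip x 0.487 y -0.353 yaw 2.1 size 41x13 n520
wrist grip x 0.567 y -0.349 yaw 2.2 size 42x12 n508
tx 52.0 ty -178.6 tz 6.3 wz 2.3
tx 50.0 ty -190.0 tz -0.0 wz -0.0
tx 40.0 ty -131.0 tz 20.0 wz -0.0
```

```bash
python3 -m creep '[{"wx":0,"wy":0,"wz":1,"tx":10,"ty":-36,"tz":0,"gripper":-0.3},{"wx":0,"wy":0,"wz":2,"tx":21,"ty":-72,"tz":0,"gripper":-0.3},{"wx":0,"wy":0,"wz":3,"tx":31,"ty":-108,"tz":0,"gripper":-0.3},{"wx":0,"wy":0,"wz":4.3,"tx":42,"ty":-144,"tz":4,"gripper":-0.3},{"wx":0,"wy":0,"wz":4.3,"tx":52,"ty":-178.6,"tz":6,"gripper":-0.3}]';python3 -m creep '[{"wx":0,"wy":0,"wz":0,"tx":9,"ty":-38,"tz":0,"gripper":-0.3},{"wx":0,"wy":0,"wz":0,"tx":17,"ty":-76,"tz":0,"gripper":-0.3},{"wx":0,"wy":0,"wz":0,"tx":26,"ty":-115,"tz":0,"gripper":-0.3},{"wx":0,"wy":0,"wz":0,"tx":35,"ty":-153,"tz":0,"gripper":-0.3},{"wx":0,"wy":0,"wz":0,"tx":43,"ty":-191.6,"tz":0,"gripper":-0.3}]';python3 -m creep '[{"wx":0,"wy":0,"wz":0,"tx":9,"ty":-33,"tz":10,"gripper":-0.3},{"wx":0,"wy":0,"wz":0,"tx":18,"ty":-66,"tz":20,"gripper":-0.3},{"wx":0,"wy":0,"wz":0,"tx":27,"ty":-99,"tz":30,"gripper":-0.3},{"wx":0,"wy":0,"wz":0,"tx":35,"ty":-132,"tz":45,"gripper":-0.3},{"wx":0,"wy":0,"wz":0,"tx":35,"ty":-132,"tz":60,"gripper":-0.3}]';python3 -m creep '[{"wx":0,"wy":0,"wz":0,"tx":0,"ty":0,"tz":0,"gripper":-0.3},{"wx":0,"wy":0,"wz":0,"tx":0,"ty":0,"tz":0,"gripper":-0.3},{"wx":0,"wy":0,"wz":0,"tx":0,"ty":0,"tz":0,"gripper":-0.3}]';python3 see.py scene side wrist; python3 go.py .62 .151 .104 -2
```

```text
time_s: 29.92
tool_pos: [0.5297, -0.1678, 0.219]
tool_rot: [-180.0, 0.2, -2.0]
force: [0.9, 0.4, 0.5]
grip_width: 0.0305
grasp_force: 0.0
time_s: 30.33
tool_pos: [0.5793, 0.0216, 0.2192]
tool_rot: [180.0, 0.2, -2.0]
force: [0.9, -0.0, -0.4]
grip_width: 0.0306
grasp_force: 0.0
time_s: 30.75
tool_pos: [0.6184, 0.1606, 0.1583]
tool_rot: [-179.7, 0.1, -1.4]
force: [-1.1, 1.9, 0.6]
grip_width: 0.0306
grasp_force: 0.0
time_s: 31.0
tool_pos: [0.6196, 0.1486, 0.1608]
tool_rot: [179.9, 0.0, -2.1]
force: [0.1, -0.3, -0.5]
grip_width: 0.0303
grasp_force: 0.0
scene grip x 0.620 y 0.152 yaw -5.5 size 44x14 n336
scene grip x 0.633 y 0.253 yaw -19.7 size 45x15 n284
side grip x 0.621 y 0.150 yaw 0.0 size 43x12 n342
side grip x 0.627 y 0.256 yaw -33.7 size 27x12 n174
wrist grip x 0.622 y 0.154 yaw -2.1 size 42x12 n484
wrist grip x 0.635 y 0.256 yaw -24.0 size 43x12 n482
tx -0.4 ty -2.0 tz 58.3 wz -0.1
```

```bash
python3 -m creep '[{"wx":0,"wy":0,"wz":0,"tx":1,"ty":-2,"tz":10,"gripper":-0.3},{"wx":0,"wy":0,"wz":0,"tx":1,"ty":-2,"tz":30,"gripper":-0.3},{"wx":0,"wy":0,"wz":0,"tx":1,"ty":-2,"tz":50,"gripper":-0.3},{"wx":0,"wy":0,"wz":0,"tx":1,"ty":-2,"tz":57,"gripper":-0.3},{"wx":0,"wy":0,"wz":0,"tx":1,"ty":-2,"tz":57,"gripper":-0.3}]';python3 -m creep '[{"wx":0,"wy":0,"wz":0,"tx":0,"ty":0,"tz":0,"gripper":-1},{"wx":0,"wy":0,"wz":0,"tx":0,"ty":0,"tz":0,"gripper":-1},{"wx":0,"wy":0,"wz":0,"tx":0,"ty":0,"tz":0,"gripper":-1},{"wx":0,"wy":0,"wz":0,"tx":0,"ty":0,"tz":0,"gripper":-1},{"wx":0,"wy":0,"wz":0,"tx":0,"ty":0,"tz":0,"gripper":-1}]' 25;python3 -m creep '[{"wx":0,"wy":0,"wz":0,"tx":0,"ty":0,"tz":-20,"gripper":-1},{"wx":0,"wy":0,"wz":0,"tx":0,"ty":0,"tz":-50,"gripper":-1},{"wx":0,"wy":0,"wz":0,"tx":0,"ty":0,"tz":-85,"gripper":-1},{"wx":0,"wy":0,"wz":0,"tx":0,"ty":0,"tz":-120,"gripper":-1},{"wx":0,"wy":0,"wz":0,"tx":0,"ty":0,"tz":-155,"gripper":-1}]'; python3 -m creep '[{"wx":0,"wy":0,"wz":0,"tx":0,"ty":0,"tz":0,"gripper":-1},{"wx":0,"wy":0,"wz":0,"tx":0,"ty":0,"tz":0,"gripper":-1}]';python3 go.py .585 -.03 .255 2.35 .5598 -.1716 .255 2.35
```

```text
time_s: 31.57
tool_pos: [0.619, 0.1517, 0.1016]
tool_rot: [179.9, 0.2, -2.0]
force: [-0.0, 0.2, -0.1]
grip_width: 0.0304
grasp_force: 0.0
time_s: 31.98
tool_pos: [0.6214, 0.1529, 0.1052]
tool_rot: [-180.0, -0.1, -2.0]
force: [0.2, -0.2, 0.8]
grip_width: 0.0107
grasp_force: 25.0
time_s: 32.4
tool_pos: [0.6202, 0.1523, 0.2606]
tool_rot: [180.0, 0.0, -2.0]
force: [0.9, -0.2, -1.6]
grip_width: 0.0107
grasp_force: 25.0
time_s: 32.57
tool_pos: [0.622, 0.1528, 0.2622]
tool_rot: [-179.9, -0.3, -2.0]
force: [0.1, -0.2, -1.9]
grip_width: 0.0105
grasp_force: 25.0
tx -30.6 ty 184.0 tz 7.2 wz -4.4
tx -31.0 ty 140.4 tz -0.0 wz -0.0
```

```bash
python3 -m creep '[{"wx":0,"wy":0,"wz":-1,"tx":-6,"ty":37,"tz":0,"gripper":-1},{"wx":0,"wy":0,"wz":-2,"tx":-12,"ty":74,"tz":0,"gripper":-1},{"wx":0,"wy":0,"wz":-3,"tx":-18,"ty":111,"tz":0,"gripper":-1},{"wx":0,"wy":0,"wz":-4.4,"tx":-24,"ty":148,"tz":0,"gripper":-1},{"wx":0,"wy":0,"wz":-4.4,"tx":-30,"ty":183.5,"tz":0,"gripper":-1}]';python3 -m creep '[{"wx":0,"wy":0,"wz":0,"tx":-8,"ty":35,"tz":0,"gripper":-1},{"wx":0,"wy":0,"wz":0,"tx":-16,"ty":70,"tz":0,"gripper":-1},{"wx":0,"wy":0,"wz":0,"tx":-24,"ty":105,"tz":0,"gripper":-1},{"wx":0,"wy":0,"wz":0,"tx":-30,"ty":130,"tz":0,"gripper":-1},{"wx":0,"wy":0,"wz":0,"tx":-31,"ty":140.5,"tz":0,"gripper":-1}]';python3 -m creep '[{"wx":0,"wy":0,"wz":0,"tx":0,"ty":0,"tz":0,"gripper":-1},{"wx":0,"wy":0,"wz":0,"tx":0,"ty":0,"tz":0,"gripper":-1},{"wx":0,"wy":0,"wz":0,"tx":0,"ty":0,"tz":0,"gripper":-1},{"wx":0,"wy":0,"wz":0,"tx":0,"ty":0,"tz":0,"gripper":-1},{"wx":0,"wy":0,"wz":0,"tx":0,"ty":0,"tz":0,"gripper":-1}]';python3 - <<'E'
from h import *
im,X=cloud("wrist");cv2.imwrite("pics/w7.png",im[:,:,::-1])
E
python3 go.py .5598 -.1716 .133 2.35
```

```text
time_s: 32.98
tool_pos: [0.5826, -0.032, 0.257]
tool_rot: [180.0, 0.2, 2.4]
force: [0.9, 0.1, -0.9]
grip_width: 0.0106
grasp_force: 25.0
time_s: 33.4
tool_pos: [0.5563, -0.1773, 0.2572]
tool_rot: [179.9, 0.2, 2.0]
force: [-0.7, -0.7, -2.0]
grip_width: 0.0107
grasp_force: 25.0
time_s: 33.82
tool_pos: [0.5597, -0.1694, 0.2589]
tool_rot: [-180.0, 0.0, 2.6]
force: [0.5, 0.2, -1.5]
grip_width: 0.0108
grasp_force: 25.0
tx 0.1 ty 1.8 tz 126.0 wz 0.2
```

View pics/w7.png

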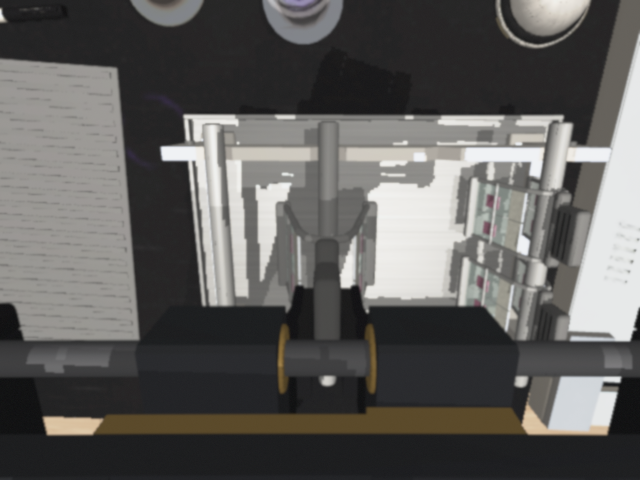

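The wrist view shows two carriers on rod 0 at the right. The held one is over the pair_2 rod, with both at column 327. I'll lower it.

```bash
python3 -m creep '[{"wx":0,"wy":0,"wz":0,"tx":0,"ty":1,"tz":10,"gripper":-1},{"wx":0,"wy":0,"wz":0,"tx":0,"ty":1,"tz":35,"gripper":-1},{"wx":0,"wy":0,"wz":0,"tx":0,"ty":1,"tz":60,"gripper":-1},{"wx":0,"wy":0,"wz":0,"tx":0,"ty":1,"tz":80,"gripper":-1},{"wx":0,"wy":0,"wz":0,"tx":0,"ty":1,"tz":95,"gripper":-1}]';python3 -m creep '[{"wx":0,"wy":0,"wz":0,"tx":0,"ty":0,"tz":5,"gripper":-1},{"wx":0,"wy":0,"wz":0,"tx":0,"ty":0,"tz":10,"gripper":-1},{"wx":0,"wy":0,"wz":0,"tx":0,"ty":0,"tz":15,"gripper":-1},{"wx":0,"wy":0,"wz":0,"tx":0,"ty":0,"tz":20,"gripper":-1},{"wx":0,"wy":0,"wz":0,"tx":0,"ty":0,"tz":20,"gripper":-1}]';python3 -m creep '[{"wx":0,"wy":0,"wz":0,"tx":0,"ty":0,"tz":2,"gripper":-1},{"wx":0,"wy":0,"wz":0,"tx":0,"ty":0,"tz":4,"gripper":-1},{"wx":0,"wy":0,"wz":0,"tx":0,"ty":0,"tz":6,"gripper":-1},{"wx":0,"wy":0,"wz":0,"tx":0,"ty":0,"tz":8,"gripper":-1},{"wx":0,"wy":0,"wz":0,"tx":0,"ty":0,"tz":8,"gripper":-1}]'
```

```text
time_s: 34.28
tool_pos: [0.558, -0.1719, 0.1611]
tool_rot: [-180.0, 0.2, 2.4]
force: [0.2, 0.1, -1.1]
grip_width: 0.0107
grasp_force: 25.0
time_s: 34.7
tool_pos: [0.5591, -0.1726, 0.1437]
tool_rot: [-180.0, 0.0, 2.4]
force: [0.3, 0.3, -1.3]
grip_width: 0.0104
grasp_force: 25.0
time_s: 35.12
tool_pos: [0.5592, -0.1724, 0.1358]
tool_rot: [-180.0, 0.0, 2.4]
force: [0.3, -0.0, -0.1]
grip_width: 0.0108
grasp_force: 25.0
```

```bash
python3 -m creep '[{"wx":0,"wy":0,"wz":0,"tx":0,"ty":0,"tz":1,"gripper":-1},{"wx":0,"wy":0,"wz":0,"tx":0,"ty":0,"tz":2,"gripper":-1},{"wx":0,"wy":0,"wz":0,"tx":0,"ty":0,"tz":3.5,"gripper":-1},{"wx":0,"wy":0,"wz":0,"tx":0,"ty":0,"tz":4,"gripper":-1},{"wx":0,"wy":0,"wz":0,"tx":0,"ty":0,"tz":4,"gripper":-1}]';python3 -m creep '[{"wx":0,"wy":0,"wz":0,"tx":0,"ty":0,"tz":0.5,"gripper":-1},{"wx":0,"wy":0,"wz":0,"tx":0,"ty":0,"tz":0.5,"gripper":-1},{"wx":0,"wy":0,"wz":0,"tx":0,"ty":0,"tz":0.5,"gripper":-0.6},{"wx":0,"wy":0,"wz":0,"tx":0,"ty":0,"tz":0.5,"gripper":-0.3},{"wx":0,"wy":0,"wz":0,"tx":0,"ty":0,"tz":0.5,"gripper":-0.3}]';python3 -m creep '[{"wx":0,"wy":0,"wz":0,"tx":0,"ty":0,"tz":0,"gripper":-0.3},{"wx":0,"wy":0,"wz":0,"tx":0,"ty":0,"tz":-15,"gripper":-0.3},{"wx":0,"wy":0,"wz":0,"tx":0,"ty":0,"tz":-40,"gripper":-0.3},{"wx":0,"wy":0,"wz":0,"tx":0,"ty":0,"tz":-70,"gripper":-0.3},{"wx":0,"wy":0,"wz":0,"tx":0,"ty":0,"tz":-95,"gripper":-0.3}]';python3 - <<'E'
from see import *
report(("scene","side"),y0=0)
print("stand")
report(("scene","side","wrist"),zt=.138,y0=-.45,y1=-.02)
E
python3 go.py .59 0.01 .22 -15 .634 .18 .2 -24 .634 .254 .16 -24
```

```text
time_s: 35.53
tool_pos: [0.5598, -0.1717, 0.1333]
tool_rot: [-179.9, -0.1, 2.4]
force: [-1.2, 2.8, 5.6]
grip_width: 0.0107
grasp_force: 25.0
time_s: 35.95
tool_pos: [0.5593, -0.1731, 0.1315]
tool_rot: [180.0, -0.0, 2.4]
force: [0.0, 0.2, -0.2]
grip_width: 0.0235
grasp_force: 0.0
time_s: 36.37
tool_pos: [0.5592, -0.1729, 0.2278]
tool_rot: [180.0, -0.0, 2.4]
force: [1.2, -0.4, -0.3]
grip_width: 0.0298
grasp_force: 0.0
scene grip x 0.632 y 0.254 yaw -35.0 size 42x17 n360
side grip x 0.628 y 0.254 yaw -26.6 size 31x14 n289
stand
scene grip x 0.484 y -0.354 yaw 1.9 size 43x11 n355
scene grip x 0.558 y -0.178 yaw 0.0 size 46x13 n375
scene grip x 0.565 y -0.350 yaw 2.9 size 46x12 n389
side grip x 0.486 y -0.356 yaw 1.5 size 42x12 n442
side grip x 0.559 y -0.177 yaw 0.0 size 42x13 n406
side grip x 0.567 y -0.352 yaw 1.9 size 42x12 n450
wrist grip x 0.472 y -0.352 yaw -82.9 size 12x11 n112
wrist grip x 0.504 y -0.349 yaw -55.0 size 14x8 n74
wrist grip x 0.560 y -0.174 yaw 2.9 size 42x13 n515
wrist grip x 0.568 y -0.348 yaw 2.7 size 41x13 n544
tx 38.8 ty -181.2 tz 5.8 wz 17.4
tx -1.5 ty -175.6 tz 20.0 wz 9.0
tx -30.1 ty -67.6 tz 40.0 wz -0.0
```

```bash
python3 -m creep '[{"wx":0,"wy":0,"wz":3.4,"tx":8,"ty":-36,"tz":0,"gripper":-0.3},{"wx":0,"wy":0,"wz":7,"tx":16,"ty":-72,"tz":2,"gripper":-0.3},{"wx":0,"wy":0,"wz":10.4,"tx":23,"ty":-109,"tz":4,"gripper":-0.3},{"wx":0,"wy":0,"wz":14,"tx":31,"ty":-145,"tz":5,"gripper":-0.3},{"wx":0,"wy":0,"wz":17.4,"tx":39,"ty":-181,"tz":6,"gripper":-0.3}]';python3 -m creep '[{"wx":0,"wy":0,"wz":2,"tx":0,"ty":-35,"tz":4,"gripper":-0.3},{"wx":0,"wy":0,"wz":4,"tx":0,"ty":-70,"tz":8,"gripper":-0.3},{"wx":0,"wy":0,"wz":6,"tx":-1,"ty":-105,"tz":12,"gripper":-0.3},{"wx":0,"wy":0,"wz":8,"tx":-1,"ty":-140,"tz":16,"gripper":-0.3},{"wx":0,"wy":0,"wz":10,"tx":-1,"ty":-175.6,"tz":20,"gripper":-0.3}]';python3 -m creep '[{"wx":0,"wy":0,"wz":0,"tx":-10,"ty":-22,"tz":10,"gripper":-0.3},{"wx":0,"wy":0,"wz":0,"tx":-20,"ty":-44,"tz":20,"gripper":-0.3},{"wx":0,"wy":0,"wz":0,"tx":-30,"ty":-67,"tz":40,"gripper":-0.3},{"wx":0,"wy":0,"wz":0,"tx":-31,"ty":-67,"tz":40,"gripper":-0.3},{"wx":0,"wy":0,"wz":0,"tx":-31,"ty":-67,"tz":40,"gripper":-0.3}]';python3 -m creep '[{"wx":0,"wy":0,"wz":0,"tx":0,"ty":0,"tz":0,"gripper":-0.3},{"wx":0,"wy":0,"wz":0,"tx":0,"ty":0,"tz":0,"gripper":-0.3},{"wx":0,"wy":0,"wz":0,"tx":0,"ty":0,"tz":0,"gripper":-0.3}]';python3 see.py scene side wrist; python3 go.py .634 .255 .104 -25
```

```text
time_s: 37.03
tool_pos: [0.5896, 0.0115, 0.2185]
tool_rot: [179.9, 0.2, -15.2]
force: [1.1, -0.7, -0.5]
grip_width: 0.0304
grasp_force: 0.0
time_s: 37.45
tool_pos: [0.6344, 0.1809, 0.1982]
tool_rot: [179.9, 0.1, -25.1]
force: [-0.1, -0.1, -0.5]
grip_width: 0.0306
grasp_force: 0.0
time_s: 37.87
tool_pos: [0.6325, 0.2554, 0.1565]
tool_rot: [179.7, 0.3, -24.8]
force: [0.4, -0.1, -0.0]
grip_width: 0.0301
grasp_force: 0.0
time_s: 38.12
tool_pos: [0.6362, 0.2517, 0.1612]
tool_rot: [-180.0, -0.1, -25.1]
force: [0.2, 0.0, 0.5]
grip_width: 0.0303
grasp_force: 0.0
scene grip x 0.632 y 0.255 yaw -17.7 size 42x18 n348
side grip x 0.633 y 0.252 yaw -18.4 size 41x14 n325
wrist grip x 0.635 y 0.257 yaw -24.2 size 43x12 n488
tx -2.7 ty -1.3 tz 57.3 wz -0.1
```

```bash
python3 -m creep '[{"wx":0,"wy":0,"wz":-1,"tx":-1,"ty":-1.5,"tz":10,"gripper":-0.3},{"wx":0,"wy":0,"wz":-1,"tx":-1,"ty":-1.5,"tz":30,"gripper":-0.3},{"wx":0,"wy":0,"wz":-1,"tx":-1,"ty":-1.5,"tz":50,"gripper":-0.3},{"wx":0,"wy":0,"wz":-1,"tx":-1,"ty":-1.5,"tz":57,"gripper":-0.3},{"wx":0,"wy":0,"wz":-1,"tx":-1,"ty":-1.5,"tz":57,"gripper":-0.3}]';python3 -m creep '[{"wx":0,"wy":0,"wz":0,"tx":0,"ty":0,"tz":0,"gripper":-1},{"wx":0,"wy":0,"wz":0,"tx":0,"ty":0,"tz":0,"gripper":-1},{"wx":0,"wy":0,"wz":0,"tx":0,"ty":0,"tz":0,"gripper":-1},{"wx":0,"wy":0,"wz":0,"tx":0,"ty":0,"tz":0,"gripper":-1},{"wx":0,"wy":0,"wz":0,"tx":0,"ty":0,"tz":0,"gripper":-1}]' 25;python3 -m creep '[{"wx":0,"wy":0,"wz":0,"tx":0,"ty":0,"tz":-20,"gripper":-1},{"wx":0,"wy":0,"wz":0,"tx":0,"ty":0,"tz":-50,"gripper":-1},{"wx":0,"wy":0,"wz":0,"tx":0,"ty":0,"tz":-85,"gripper":-1},{"wx":0,"wy":0,"wz":0,"tx":0,"ty":0,"tz":-120,"gripper":-1},{"wx":0,"wy":0,"wz":0,"tx":0,"ty":0,"tz":-155,"gripper":-1}]'; python3 -m creep '[{"wx":0,"wy":0,"wz":0,"tx":0,"ty":0,"tz":0,"gripper":-1},{"wx":0,"wy":0,"wz":0,"tx":0,"ty":0,"tz":0,"gripper":-1}]';python3 go.py .57 .08 .255 -10 .51 -.08 .255 2.35 .4798 -.1748 .255 2.35
```

```text
time_s: 38.68
tool_pos: [0.6332, 0.2546, 0.1005]
tool_rot: [179.8, 0.2, -24.0]
force: [-0.5, 1.2, 0.7]
grip_width: 0.0305
grasp_force: 0.0
time_s: 39.1
tool_pos: [0.6358, 0.2558, 0.1048]
tool_rot: [-179.9, -0.1, -24.0]
force: [0.5, 0.6, 1.9]
grip_width: 0.0105
grasp_force: 25.0
time_s: 39.52
tool_pos: [0.6346, 0.2552, 0.2601]
tool_rot: [180.0, 0.0, -24.0]
force: [1.0, 1.1, -1.1]
grip_width: 0.0106
grasp_force: 25.0
time_s: 39.68
tool_pos: [0.6363, 0.256, 0.262]
tool_rot: [-179.8, -0.2, -24.0]
force: [0.3, 0.1, -2.6]
grip_width: 0.0106
grasp_force: 25.0
tx 11.0 ty 187.7 tz 7.0 wz -14.0
tx -31.3 ty 168.0 tz -0.0 wz -12.3
tx -34.1 ty 93.5 tz -0.0 wz -0.0
```

```bash
python3 -m creep '[{"wx":0,"wy":0,"wz":-3,"tx":2,"ty":37,"tz":0,"gripper":-1},{"wx":0,"wy":0,"wz":-6,"tx":4,"ty":75,"tz":0,"gripper":-1},{"wx":0,"wy":0,"wz":-9,"tx":6,"ty":112,"tz":0,"gripper":-1},{"wx":0,"wy":0,"wz":-12,"tx":9,"ty":150,"tz":0,"gripper":-1},{"wx":0,"wy":0,"wz":-14,"tx":11,"ty":187,"tz":0,"gripper":-1}]';python3 -m creep '[{"wx":0,"wy":0,"wz":-3,"tx":-6,"ty":34,"tz":0,"gripper":-1},{"wx":0,"wy":0,"wz":-6,"tx":-12,"ty":67,"tz":0,"gripper":-1},{"wx":0,"wy":0,"wz":-9,"tx":-19,"ty":100,"tz":0,"gripper":-1},{"wx":0,"wy":0,"wz":-12.3,"tx":-25,"ty":134,"tz":0,"gripper":-1},{"wx":0,"wy":0,"wz":-12.3,"tx":-31,"ty":168,"tz":0,"gripper":-1}]';python3 -m creep '[{"wx":0,"wy":0,"wz":0,"tx":-10,"ty":28,"tz":0,"gripper":-1},{"wx":0,"wy":0,"wz":0,"tx":-20,"ty":56,"tz":0,"gripper":-1},{"wx":0,"wy":0,"wz":0,"tx":-30,"ty":82,"tz":0,"gripper":-1},{"wx":0,"wy":0,"wz":0,"tx":-34,"ty":93.5,"tz":0,"gripper":-1},{"wx":0,"wy":0,"wz":0,"tx":-34,"ty":93.5,"tz":0,"gripper":-1}]';python3 -m creep '[{"wx":0,"wy":0,"wz":0,"tx":0,"ty":0,"tz":0,"gripper":-1},{"wx":0,"wy":0,"wz":0,"tx":0,"ty":0,"tz":0,"gripper":-1},{"wx":0,"wy":0,"wz":0,"tx":0,"ty":0,"tz":0,"gripper":-1},{"wx":0,"wy":0,"wz":0,"tx":0,"ty":0,"tz":0,"gripper":-1},{"wx":0,"wy":0,"wz":0,"tx":0,"ty":0,"tz":0,"gripper":-1}]';python3 go.py .4798 -.1755 .133 2.35
```

```text
time_s: 40.1
tool_pos: [0.5671, 0.078, 0.2563]
tool_rot: [179.9, 0.2, -9.9]
force: [0.4, -0.3, -0.8]
grip_width: 0.0109
grasp_force: 25.0
time_s: 40.52
tool_pos: [0.5074, -0.0813, 0.2566]
tool_rot: [-180.0, 0.2, 2.5]
force: [0.6, -0.1, -1.2]
grip_width: 0.0103
grasp_force: 25.0
time_s: 40.93
tool_pos: [0.477, -0.1782, 0.2572]
tool_rot: [180.0, 0.1, 1.9]
force: [0.3, 0.4, -2.1]
grip_width: 0.0106
grasp_force: 25.0
time_s: 41.35
tool_pos: [0.4795, -0.1737, 0.2584]
tool_rot: [-180.0, 0.0, 2.4]
force: [-0.1, 0.0, -2.2]
grip_width: 0.0111
grasp_force: 25.0
tx 0.2 ty 1.9 tz 125.4 wz 0.1
```

```bash
python3 -m creep '[{"wx":0,"wy":0,"wz":0,"tx":0,"ty":0.5,"tz":10,"gripper":-1},{"wx":0,"wy":0,"wz":0,"tx":0,"ty":0.5,"tz":35,"gripper":-1},{"wx":0,"wy":0,"wz":0,"tx":0,"ty":0.5,"tz":60,"gripper":-1},{"wx":0,"wy":0,"wz":0,"tx":0,"ty":0.5,"tz":80,"gripper":-1},{"wx":0,"wy":0,"wz":0,"tx":0,"ty":0.5,"tz":95,"gripper":-1}]';python3 -m creep '[{"wx":0,"wy":0,"wz":0,"tx":0,"ty":0,"tz":5,"gripper":-1},{"wx":0,"wy":0,"wz":0,"tx":0,"ty":0,"tz":10,"gripper":-1},{"wx":0,"wy":0,"wz":0,"tx":0,"ty":0,"tz":15,"gripper":-1},{"wx":0,"wy":0,"wz":0,"tx":0,"ty":0,"tz":20,"gripper":-1},{"wx":0,"wy":0,"wz":0,"tx":0,"ty":0,"tz":20,"gripper":-1}]';python3 -m creep '[{"wx":0,"wy":0,"wz":0,"tx":0,"ty":0,"tz":2,"gripper":-1},{"wx":0,"wy":0,"wz":0,"tx":0,"ty":0,"tz":4,"gripper":-1},{"wx":0,"wy":0,"wz":0,"tx":0,"ty":0,"tz":6,"gripper":-1},{"wx":0,"wy":0,"wz":0,"tx":0,"ty":0,"tz":8,"gripper":-1},{"wx":0,"wy":0,"wz":0,"tx":0,"ty":0,"tz":8,"gripper":-1}]'
```

```text
time_s: 41.77
tool_pos: [0.4779, -0.1747, 0.1608]
tool_rot: [-180.0, 0.2, 2.3]
force: [-0.5, -0.0, -1.3]
grip_width: 0.0108
grasp_force: 25.0
time_s: 42.18
tool_pos: [0.4791, -0.1752, 0.1432]
tool_rot: [-180.0, 0.0, 2.3]
force: [0.2, 0.0, -1.7]
grip_width: 0.0108
grasp_force: 25.0
time_s: 42.6
tool_pos: [0.479, -0.1752, 0.1352]
tool_rot: [-180.0, 0.0, 2.3]
force: [-0.2, -0.5, -1.3]
grip_width: 0.0106
grasp_force: 25.0
```

```bash
python3 -m creep '[{"wx":0,"wy":0,"wz":0,"tx":0,"ty":0,"tz":1,"gripper":-1},{"wx":0,"wy":0,"wz":0,"tx":0,"ty":0,"tz":2,"gripper":-1},{"wx":0,"wy":0,"wz":0,"tx":0,"ty":0,"tz":3.5,"gripper":-1},{"wx":0,"wy":0,"wz":0,"tx":0,"ty":0,"tz":4,"gripper":-1},{"wx":0,"wy":0,"wz":0,"tx":0,"ty":0,"tz":4,"gripper":-1}]';python3 -m creep '[{"wx":0,"wy":0,"wz":0,"tx":0,"ty":0,"tz":0,"gripper":-1},{"wx":0,"wy":0,"wz":0,"tx":0,"ty":0,"tz":0,"gripper":-0.6},{"wx":0,"wy":0,"wz":0,"tx":0,"ty":0,"tz":0,"gripper":-0.3},{"wx":0,"wy":0,"wz":0,"tx":0,"ty":0,"tz":0,"gripper":-0.3},{"wx":0,"wy":0,"wz":0,"tx":0,"ty":0,"tz":0,"gripper":-0.3}]';python3 -m creep '[{"wx":0,"wy":0,"wz":0,"tx":0,"ty":0,"tz":-10,"gripper":-0.3},{"wx":0,"wy":0,"wz":0,"tx":0,"ty":0,"tz":-25,"gripper":-0.3},{"wx":0,"wy":0,"wz":0,"tx":0,"ty":0,"tz":-50,"gripper":-0.3},{"wx":0,"wy":0,"wz":0,"tx":0,"ty":0,"tz":-85,"gripper":-0.3},{"wx":0,"wy":0,"wz":0,"tx":0,"ty":0,"tz":-120,"gripper":-0.3}]';python3 -m creep '[{"wx":0,"wy":0,"wz":0,"tx":0,"ty":-40,"tz":0,"gripper":-0.3},{"wx":0,"wy":0,"wz":0,"tx":0,"ty":-80,"tz":0,"gripper":-0.3},{"wx":0,"wy":0,"wz":0,"tx":0,"ty":-120,"tz":0,"gripper":-0.3},{"wx":0,"wy":0,"wz":0,"tx":0,"ty":-160,"tz":0,"gripper":-0.3},{"wx":0,"wy":0,"wz":0,"tx":0,"ty":-200,"tz":0,"gripper":-0.3}]';python3 -m creep '[{"wx":0,"wy":0,"wz":0,"tx":0,"ty":-40,"tz":0,"gripper":-0.3},{"wx":0,"wy":0,"wz":0,"tx":0,"ty":-80,"tz":0,"gripper":-0.3},{"wx":0,"wy":0,"wz":0,"tx":0,"ty":-120,"tz":0,"gripper":-0.3},{"wx":0,"wy":0,"wz":0,"tx":0,"ty":-120,"tz":0,"gripper":-0.3},{"wx":0,"wy":0,"wz":0,"tx":0,"ty":-120,"tz":0,"gripper":-0.3}]';python3 - <<'E'
from see import *
report(("scene","side"),y0=0,zt=.03)
print("stand")
report(("scene","side"),zt=.138,y0=-.45,y1=-.02)
for c in("scene","side"):
  im,X=cloud(c);P=X.reshape(-1,3)
  for y in(-.349,-.174,-.0857):
    yy=y+.041*(P[:,0]-.52);k=(abs(P[:,1]-yy)<.02)&(P[:,2]>.107)&(P[:,2]<.125)&(P[:,0]>.38)&(P[:,0]<.67);Q=P[k]
    v=cv2.fitLine(Q.astype(np.float32)[:,:2],cv2.DIST_HUBER,0,.01,.01).ravel();print(c,"rod",y,"x ends",np.round(np.percentile(Q[:,0],[.5,99.5]),3),"ang",round(np.degrees(np.arctan2(v[1],v[0])),1),"ztop",round(np.percentile(Q[:,2],90),4))
  print([(np.round(r["point"],3).tolist(),round(r["confidence"],2)) for r in nets.place_of("carrier_0",c)])
  cv2.imwrite(f"pics/f_{c}.png",im[:,:,::-1])
a=[cv2.imread(f"pics/f_{c}.png") for c in("scene","side")]
cv2.imwrite("pics/f.png",np.hstack([a[0][130:430,160:500],a[1][160:460,180:480]]))
E
```

```text
time_s: 43.02
tool_pos: [0.4796, -0.1749, 0.1328]
tool_rot: [-180.0, -0.1, 2.3]
force: [-1.2, 2.5, 5.7]
grip_width: 0.0106
grasp_force: 25.0
time_s: 43.43
tool_pos: [0.4791, -0.1754, 0.1314]
tool_rot: [180.0, -0.0, 2.3]
force: [0.0, -0.0, 0.3]
grip_width: 0.0274
grasp_force: 0.0
time_s: 43.85
tool_pos: [0.4784, -0.1752, 0.2529]
tool_rot: [-180.0, 0.1, 2.3]
force: [0.3, -0.3, 0.3]
grip_width: 0.0308
grasp_force: 0.0
time_s: 44.27
tool_pos: [0.4709, 0.0262, 0.2526]
tool_rot: [180.0, -0.1, 2.3]
force: [1.2, 0.2, 0.4]
grip_width: 0.0306
grasp_force: 0.0
time_s: 44.68
tool_pos: [0.4658, 0.1471, 0.2522]
tool_rot: [180.0, -0.0, 2.6]
force: [0.1, -1.0, -0.3]
grip_width: 0.0305
grasp_force: 0.0
stand
scene grip x 0.475 y -0.178 yaw 0.0 size 43x13 n402
scene grip x 0.484 y -0.354 yaw 0.0 size 44x12 n405
scene grip x 0.557 y -0.175 yaw 0.0 size 45x13 n383
scene grip x 0.566 y -0.351 yaw 2.0 size 45x12 n381
side grip x 0.478 y -0.180 yaw 3.8 size 42x13 n441
side grip x 0.486 y -0.356 yaw 3.2 size 42x12 n436
side grip x 0.558 y -0.176 yaw 1.8 size 41x12 n424
side grip x 0.567 y -0.352 yaw 3.0 size 42x11 n452
scene rod -0.349 x ends [0.415 0.646] ang 1.9 ztop 0.1175
scene rod -0.174 x ends [0.409 0.637] ang 2.1 ztop 0.1198
scene rod -0.0857 x ends [0.404 0.632] ang 2.5 ztop 0.1158
[([0.484, -0.342, 0.034], 0.95), ([0.558, -0.165, 0.033], 0.89), ([0.477, -0.168, 0.034], 0.84), ([0.566, -0.34, 0.032], 0.74)]
side rod -0.349 x ends [0.417 0.645] ang 2.4 ztop 0.1169
side rod -0.174 x ends [0.41  0.638] ang 2.1 ztop 0.1173
side rod -0.0857 x ends [0.405 0.633] ang 2.2 ztop 0.1156
[([0.479, -0.169, 0.028], 0.93), ([0.563, -0.341, 0.031], 0.87), ([0.564, -0.161, 0.03], 0.87), ([0.482, -0.343, 0.03], 0.61)]
```

View pics/f.png

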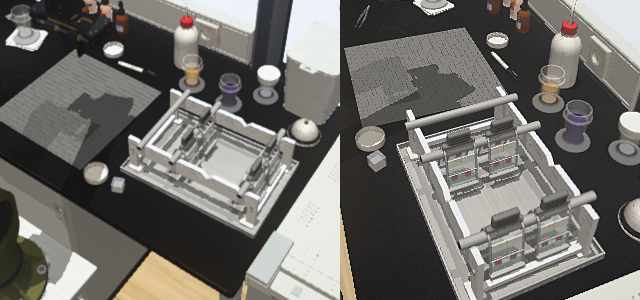

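All four carriers hang astride two rods, and the mat is empty. Before handing in I'll check the carriers' tilt against how the same face leaned on the mat.

```bash
python3 - <<'E'
from h import *
def slope(P,x,y,yaw,z0,nm):
    c,s=np.cos(np.radians(yaw)),np.sin(np.radians(yaw));d=P[:,:2]-[x,y]
    u=d[:,0]*c+d[:,1]*s;w=-d[:,0]*s+d[:,1]*c;z=P[:,2]-z0
    k=(abs(u)<.025)&(abs(w+.025)<.02)&(z>.015)&(z<.08)
    v=cv2.fitLine(np.column_stack([w[k],z[k]]).astype(np.float32),cv2.DIST_HUBER,0,.01,.01).ravel()
    print(nm,k.sum(),"lean rad",round(float(np.arctan(v[0]/v[1])),3),"top z",round(np.nanmax(P[(abs(u)<.02)&(abs(w)<.02)][:,2]),4))
P0=np.load("side0.npy").reshape(-1,3); slope(P0,.516,.0945,2.3,.003,"mat")
o,X=cloud("side");P=X.reshape(-1,3)
for x,y in((.567,-.3474),(.487,-.3507),(.56,-.172),(.479,-.1753)): slope(P,x,y,2.35,.031,(x,y))
print(get_obs()["time_s"])
E
```

```text
mat 456 lean rad 0.194 top z 0.1255
(0.567, -0.3474) 715 lean rad 0.117 top z 0.1538
(0.487, -0.3507) 818 lean rad 0.127 top z 0.1531
(0.56, -0.172) 614 lean rad 0.152 top z 0.1539
(0.479, -0.1753) 685 lean rad 0.151 top z 0.1534
45.1333
```

```bash
python3 -c "
from cell import env
print(env.sign_off())"
```

```text
the job is handed in; nothing more can be done
None
```

The job is handed in, though the sign-off returned no verdict: both loose rods are cradled beside the existing one, all four carriers hang astride two of the rods (tilt about 0.04–0.08 rad), and the jars still stand, at about 45 s of the 208 s allowed.

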